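# Fetch the marker from behind the stored parts

## Task

The marker pen lies at the back of the aluminium storage bay, behind two black housings and a dropper bottle: move these three one by one to the flat side tray and leave them all standing there, then lay the marker in the two V notches of the wooden pen rest, centred along it, and only then put each of the three back upright and squarely on the very spot in the bay where it stood at the start. Keep the housings and the bottle upright all the time, and do not disturb the screwdriver and the nippers.

Things in the scene. Friction and masses are not known exactly. Their poses are not given: they have to be found in the camera images.
- housing_wide: wide black moulded housing, 29 x 53 x 51 mm high; the 25 mm high upper cap is 24 x 42 mm. Origin: centre of the underside; z up, x across its short side. Best held by the cap (24 mm across x, 30 to 51 mm above its underside) from above; in the bay its short side points from front to back. Starts on one of the bay's three seats. 46 g
- housing_square: narrow black moulded housing with two small pale studs, 30 x 34 x 52 mm high. Origin: centre of the underside; z up, x across the 30 mm side. Best held by the cap (30 mm across x, 28 to 52 mm above its underside); x points from front to back of the bay. Starts on one of the three seats. 31 g
- bottle: brown dropper bottle with a black bulb, body diameter 31 mm and 58 mm high, 97 mm high with the bulb. Origin: centre of the underside; z up. Hold it by the body, about 40 mm above its underside. Starts on one of the three seats. 55 g
- pen: marker pen, white with black cap, 17 mm thick, 135 mm long, lying along its own y. Origin: at mid length, on the line of its side that is underneath at the start; the pen's axis is 8 mm along its own z. Take it at mid length across its thickness, fingertips close to the bay's floor. 15 g
- pen_mid (a point): the middle of the marker pen, on its axis; turns with the pen
- bay: fixed aluminium bay, plate 122 (x) x 190 (y) mm, top 4 mm above its origin on the bench; x to the back. Back wall 36 mm high at x = 50. Three seats (grey 40 mm squares) at x = -36, y = -54, 0, 54, one thing on each, 10 to 22 mm apart: grip them along bay x. Pen lies behind at x = 0 along y, top 20 mm above the bench, between 9 mm high clip lips at y = +-50, x = +-10 to 13
- tray: fixed low grey side tray, 240 mm (x) by 110 mm (y), empty at the start; origin under its centre on the bench; floor 3 mm above the origin, rim 7 mm high. All three things stand in it with room: for example at x = -75, 0 and +75 mm, y = 0, gripped along tray y
- rest: fixed wooden pen rest, plate 70 (x) x 130 (y) mm, 4 mm thick, origin under its centre on the bench. Two saddles 12 mm thick at y = +-42, each with a V notch 50 mm wide between the horn tips (30 mm above the bench), centred on x = 0. The pen lies across both along y, its axis about 24 mm above the bench; the fingers have room between the saddles
- driver: yellow-handled screwdriver lying on the bench in front of the bay, 186 mm long, 26 mm thick; a bystander, origin under its middle
- pliers: blue-handled nippers lying on the bench on the right, 174 x 51 x 14 mm; a bystander, origin under the middle
Not all that is in view belongs to the job. Leave any pink look-alike of the housing_square alone.

How it is judged:
On the way, in this order (a step that is already met when the one before it is completed fails the run):
1. both housings and the bottle stand released in the side tray, while the marker still lies in the bay (x of housing_wide in the frame of tray between -0.112 and 0.112 m and y of housing_wide in the frame of tray between -0.047 and 0.047 m and z of housing_wide in the frame of tray between -0.003 and 0.012 m and angle between each of housing_wide, housing_square, bottle's own z axis and vertical below 0.2 rad and linear speed of each of housing_wide, housing_square, bottle below 0.03 m/s and x of housing_square in the frame of tray between -0.112 and 0.112 m and y of housing_square in the frame of tray between -0.047 and 0.047 m and z of housing_square in the frame of tray between -0.003 and 0.012 m and x of bottle in the frame of tray between -0.112 and 0.112 m and y of bottle in the frame of tray between -0.047 and 0.047 m and z of bottle in the frame of tray between -0.003 and 0.012 m and x of pen_mid in the frame of bay between -0.02 and 0.02 m and y of pen_mid in the frame of bay between -0.03 and 0.03 m and z of pen_mid in the frame of bay below 0.025 m and contact force between the fingers and housing_wide below 0.1 N and contact force between the fingers and housing_square below 0.1 N and contact force between the fingers and bottle below 0.1 N), for 0.2 s.
2. the marker lies in both notches of the pen rest, released, while the three still stand in the side tray (x of pen_mid in the frame of rest between -0.012 and 0.012 m and y of pen_mid in the frame of rest between -0.015 and 0.015 m and z of pen_mid in the frame of rest between 0.018 and 0.034 m and angle between the y axis of pen and the y axis of rest, either way round below 0.12 rad and linear speed of each of pen, housing_wide, housing_square, bottle below 0.03 m/s and x of housing_wide in the frame of tray between -0.112 and 0.112 m and y of housing_wide in the frame of tray between -0.047 and 0.047 m and z of housing_wide in the frame of tray between -0.003 and 0.012 m and angle between each of housing_wide, housing_square, bottle's own z axis and vertical below 0.2 rad and x of housing_square in the frame of tray between -0.112 and 0.112 m and y of housing_square in the frame of tray between -0.047 and 0.047 m and z of housing_square in the frame of tray between -0.003 and 0.012 m and x of bottle in the frame of tray between -0.112 and 0.112 m and y of bottle in the frame of tray between -0.047 and 0.047 m and z of bottle in the frame of tray between -0.003 and 0.012 m and contact force between the fingers and pen below 0.1 N), for 0.2 s.
At the end, for the whole second after the job is handed in: marker at rest in both notches of the rest, its middle within 12 mm across and 15 mm along of the rest's middle, along it within 0.12 rad; both housings and the bottle at rest, upright (0.2 rad), within 15 mm of their own starting spots, housings square with the bay within 0.3 rad (x of pen_mid in the frame of rest between -0.012 and 0.012 m and y of pen_mid in the frame of rest between -0.015 and 0.015 m and z of pen_mid in the frame of rest between 0.018 and 0.034 m and angle between the y axis of pen and the y axis of rest, either way round below 0.12 rad and linear speed of each of pen, housing_wide, housing_square, bottle below 0.03 m/s and distance of each of housing_wide, housing_square, bottle from where it was at the start of the episode below 0.015 m and angle between each of housing_wide, housing_square, bottle's own z axis and vertical below 0.2 rad and angle between the x axis of each of housing_wide, housing_square and the x axis of bay, either way round below 0.3 rad); the robot touches nothing.
It fails at once if a housing or the bottle is tipped over (more than 0.5 rad) (angle between any of housing_wide, housing_square, bottle's own z axis and vertical above 0.5 rad).
It fails at once if the screwdriver or the nippers are moved by more than 30 mm (distance of any of driver, pliers from where it was at the start of the episode above 0.03 m).
It also fails if it takes over 144 s, if anything falls off the work surface, if the arm or the gripper's body presses on something with over 40 N, if the wrist force passes 120 N, or if a joint passes its speed limit or range.

## Robot

A 6-joint arm with a two-finger parallel gripper is mounted at the origin on a cart in front of the work surface, level with it; the furniture and walls round the work are solid. World frame = base frame: x ahead of the robot, y to its left, z up, the work surface at z = 0. Lengths are in m, angles in rad, forces in N, time in s.
With the tool pointing down it reaches from about 0.35 to 0.95 m from the base axis. Payload 17.4 kg.
Tool frame: the origin (TCP) lies on the centre line of the jaws, within the pads' length; the fingertips stand 8 mm ahead of it and the grasp point (between the pads) lies 11 mm behind it; z points along the fingers, y is the direction in which the jaws open and shut (so a half turn about z gives the same grasp; the last joint's range is limited). The gripper opens to 93 mm and grips with 3 to 60 N. Pads are 15 mm wide; open, the fingers measure 128 mm over their backs; the gripper's body (75 mm by 188 mm) begins 65 mm behind the grasp point.
Start: joints at [-1.235, 0.116, 1.442, -0, 1.584, -0.038], TCP at [0.246, -0.628, 0.227] pointing down, gripper open.
Joint ranges: [-2.83, 2.83], [-0.83, 2.19], [0.07, 2.5], [-1.14, 4.28], [0.01, 3], [-2.97, 2.97]. Speed limits (rad/s): [1.89, 1.89, 2.22, 3.14, 3.14, 3.14].

## Interface

Orientations are given as [roll, pitch, yaw] about the fixed x, y, z axes, in that order (R = Rz(yaw) Ry(pitch) Rx(roll)).
In Python, from bench import status, viewer, job gives the robot as it stands.
- The arm moves only by the tool carry_out, never from a script. Its argument "motion" is text: rows parted by semicolons, each of 7 numbers parted by spaces: the shift along the tool's x, y, z in m, then the turn, a rotation vector about the tool's x, y, z in rad, then the closure, from 0 (fully open) to 1 (shut). In form: x y z ax ay az claw; .... A call has exactly 10 rows; each row shifts and turns the commanded pose from where the row before left it, along the tool's axes as they then stand; what a row does not reach is not made up. A row lasts 1/8 s, in which the tool goes at most 62.5 mm and 10.7 degrees, less where a joint would pass 70% of its speed; a pose out of reach is approached as far as the arm can. A call is refused whole if a number of a shift passes 0.0625 or a number of a turn 0.188, either way. A call with a gripper value outside its range is refused whole. The fingers move at their own pace and stop on an object; "grip_force" is the grip in N (left out, the last holds). Time passes only in rows, so rows that do not move let the fingers close, or fill a call up. It gives the time, the measured TCP pose, the force and the opening at its end, in the units of the state.
- status.observe(): the state, without advancing time (a new reading comes with each control period).
- viewer.get_image(name): name is "scene" or "top" or "wrist"; returns the picture (480x640x3 uint8, blue, green, red); there is no depth.
- viewer.camera_info(name): a dict with "intrinsics" (3x3 intrinsics, pixels), "dist" ([k1, k2, p1, p2, k3] as OpenCV has them; the pictures are not rectified), "R" (3x3) and "t" (3): a world point X has camera coordinates R X + t. Camera axes: x right, y down, z forward; pixel columns grow to the right and rows downward; lengths in m; the calibration is good to about 2 mm. A picture is of the moment at which its call begins: read the wrist's pose just before it. camera_info takes no time and is no camera call; for the wrist camera it gives the pose at the moment of the call.
- job.hand_in(): hands the job in, once; it reports no verdict.
The state is a dict: "time_s": time; "q": joint angles; "joint_vel": joint speeds; "joint_torque": joint torques, N m; "ee_pos": TCP position; "ee_rot": TCP orientation; "contact_force": force on the tool from outside, world axes, zero at the start; "wrist_torque": the same for the moment, N m; "gripper_width": finger opening in m.
Only numpy, scipy, OpenCV 4.12 (cv2) and the standard library are available. Lean on these libraries where they do the work, as an engineer would, in place of code of your own. Each camera call takes 0.05 s, during which the arm holds its last target.

## Working session

There is one attempt and no reset: what is moved stays moved. The work goes in short steps, Python scripts to look and compute and a tool call to move; the robot and the scene stay as the last step left them, time stands still between calls to the robot, and variables do not carry over. Pictures are saved under pics/ and viewed, and the job is handed in when it is done.

Besides the shell and the picture viewer there is one more tool, called as name(argument=value, ...) on one line, values as JSON. carry_out: Moves the arm, as the interface text tells. Its arguments: {"type":"object","properties":{"motion":{"type":"string"},"grip_force":{"type":"number"}},"required":["motion"]}

```bash
mkdir -p pics; ls; python3 - <<'E'
from bench import status, viewer
import cv2, numpy as np
np.set_printoptions(precision=4,suppress=True)
print(status.observe())
for n in ["scene","top","wrist"]:
    c=viewer.camera_info(n); print(n,c)
    cv2.imwrite(f"pics/{n}0.png",viewer.get_image(n))
E
```

```text
pics
{'time_s': 0.0, 'q': array([-1.2348,  0.1165,  1.4423,  0.    ,  1.584 , -0.0378]), 'joint_vel': array([-0.0003,  0.0008,  0.0013, -0.    , -0.0003,  0.0001]), 'joint_torque': array([  0.0017, -72.1264, -62.2616,   0.0779,   0.0237,  -0.0002]), 'ee_pos': array([ 0.2464, -0.6282,  0.2259]), 'ee_rot': array([-3.1404, -0.    ,  0.3738]), 'contact_force': array([ 0.5929,  0.4076, -0.8637]), 'wrist_torque': array([ 0.0551,  0.0316, -0.006 ]), 'gripper_width': 0.0930231465755239}
scene {'intrinsics': array([[572.7317,   0.    , 316.791 ],
       [  0.    , 572.7317, 248.2498],
       [  0.    ,   0.    ,   1.    ]]), 'dist': array([-0.0986,  0.    ,  0.    ,  0.    ,  0.    ]), 'R': array([[ 0.7977, -0.6031,  0.005 ],
       [-0.2525, -0.3415, -0.9053],
       [ 0.5477,  0.7209, -0.4247]]), 't': array([-0.538,  0.091,  1.171])}
top {'intrinsics': array([[481.0543,   0.    , 316.6954],
       [  0.    , 481.0543, 240.0188],
       [  0.    ,   0.    ,   1.    ]]), 'dist': array([-0.0366,  0.    ,  0.    ,  0.    ,  0.    ]), 'R': array([[-0.0091, -0.9999, -0.0094],
       [-0.9973,  0.0098, -0.0723],
       [ 0.0724,  0.0087, -0.9973]]), 't': array([-0.2009,  0.5099,  1.0611])}
wrist {'intrinsics': array([[342.0144,   0.    , 326.5407],
       [  0.    , 342.0144, 239.1165],
       [  0.    ,   0.    ,   1.    ]]), 'dist': array([0.0174, 0.    , 0.    , 0.    , 0.    ]), 'R': array([[ 0.3654, -0.9308, -0.0007],
       [-0.8988, -0.353 ,  0.2598],
       [-0.2421, -0.0943, -0.9657]]), 't': array([-0.6762, -0.0295,  0.3902])}
```

View pics/scene0.png

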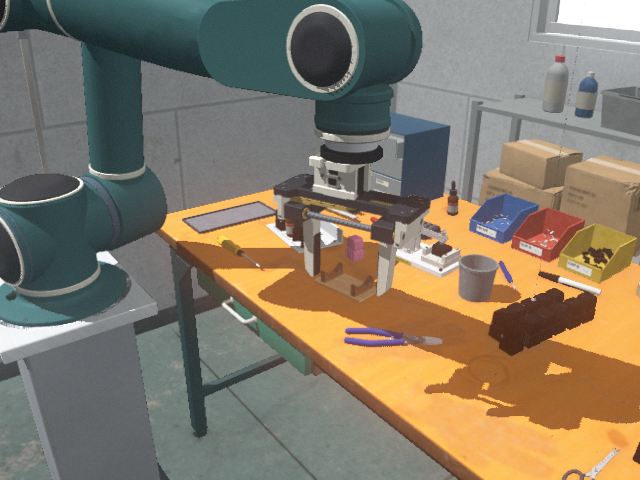

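View pics/top0.png

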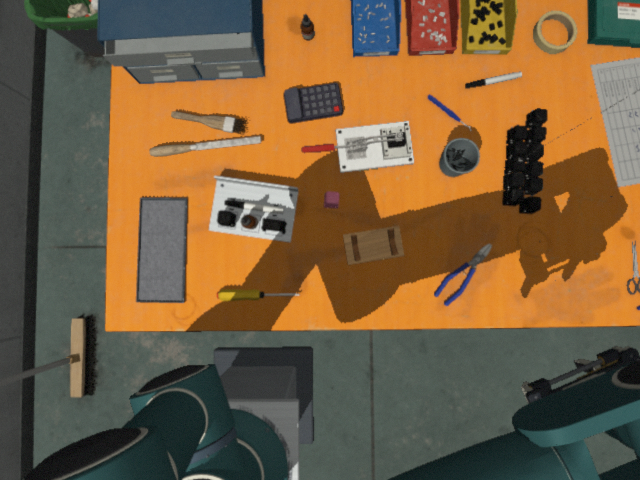

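View pics/wrist0.png

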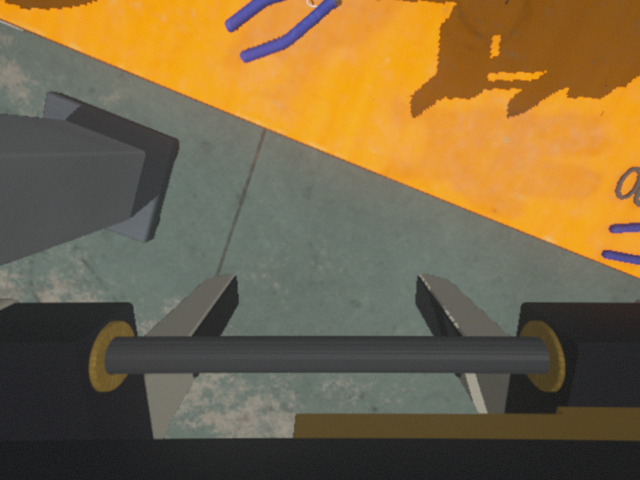

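The top view shows the bay near (253,208), the tray at (162,249), the rest at (373,245), the pink decoy at (332,199), the driver at (258,295) and the pliers at (465,273). I'll zoom in to measure them.

```bash
cat > h.py <<'E'
import numpy as np, cv2
from bench import status, viewer
np.set_printoptions(precision=4,suppress=True)
def ray(c,px):
    p=cv2.undistortPoints(np.array(px,float).reshape(-1,1,2),c["intrinsics"],c["dist"]).reshape(-1,2)
    d=np.c_[p,np.ones(len(p))]@c["R"]; o=-c["R"].T@c["t"]; return o,d
def plane(c,px,z):
    o,d=ray(c,px); s=(z-o[2])/d[:,2]; return o+s[:,None]*d
def proj(c,X):
    r,_=cv2.Rodrigues(np.array(c["R"])); return cv2.projectPoints(np.array(X,float).reshape(-1,1,3),r,c["t"],c["intrinsics"],c["dist"])[0].reshape(-1,2)
E
python3 - <<'E'
from h import *
im=cv2.imread("pics/top0.png")
a=im[165:250,200:310]; cv2.imwrite("pics/z1.png",cv2.resize(a,None,fx=7,fy=7,interpolation=cv2.INTER_CUBIC))
a=im[190:310,125:195]; b=im[215:275,335:415]
cv2.imwrite("pics/z2.png",np.hstack([cv2.resize(a,(350,600),interpolation=cv2.INTER_CUBIC),cv2.copyMakeBorder(cv2.resize(b,(400,300),interpolation=cv2.INTER_CUBIC),0,300,0,0,0)]))
E
```

```text
(no output)
```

View pics/z1.png

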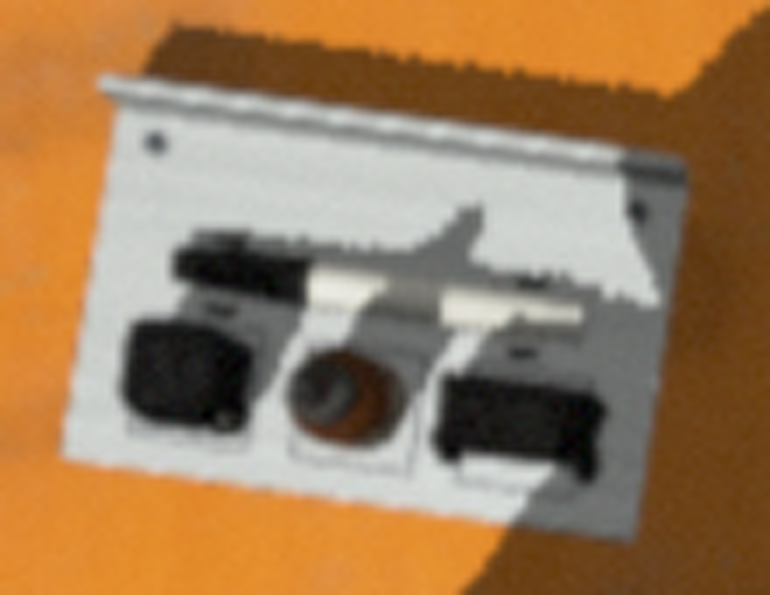

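View pics/z2.png

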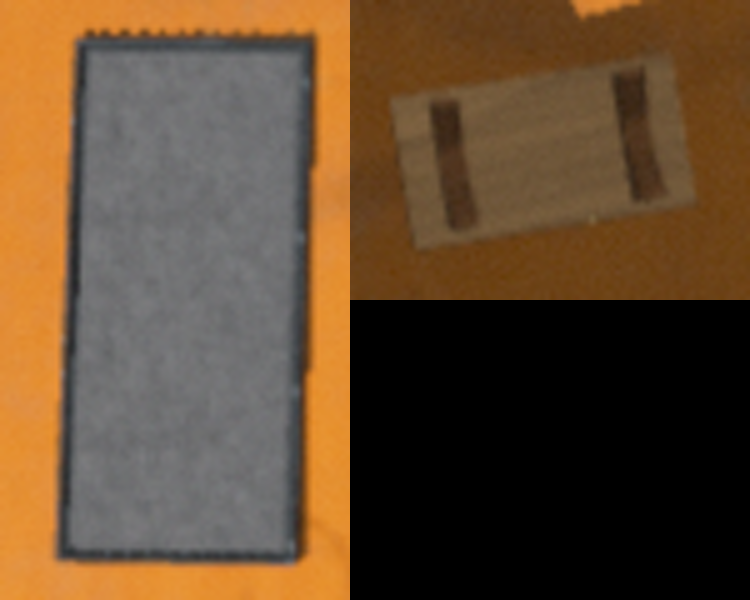

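```bash
python3 - <<'E'
from h import *
c=viewer.camera_info("top")
def Z(p,f,o): return (np.array(p,float)+.5)/f-.5+np.array(o)
P=plane(c,Z([[62,458],[635,540]],7,[200,165]),.004); print("bayfront",P,np.linalg.norm(P[1]-P[0]))
u=(P[0]-P[1])[:2]; yaw=np.arctan2(-u[0],u[1]); ex=np.array([np.cos(yaw),np.sin(yaw)])
o=P.mean(0)[:2]+.061*ex; print("bay o yaw",o,yaw)
pen=plane(c,Z([[174,265],[582,315]],7,[200,165]),.0125); print("pen",pen,np.linalg.norm(pen[1]-pen[0]),pen.mean(0))
ey=np.array([-ex[1],ex[0]])
for x,y in [(-.036,.054),(-.036,0),(-.036,-.054),(0,0)]: print(x,y,o+x*ex+y*ey)
sh=plane(c,Z([[190,375]],7,[200,165]),.052);sw=plane(c,Z([[522,418]],7,[200,165]),.051);print("sq,wide rough",sh,sw)
t=plane(c,Z([[78,40],[313,38],[302,558],[60,558]],5,[125,190]),.007);print("tray",t,t.mean(0),np.linalg.norm(np.roll(t,1,0)-t,axis=1))
r=plane(c,Z([[391,98],[672,52],[696,203],[416,248]],5,[335-70,215]),.004);print("rest",r,r.mean(0),np.linalg.norm(np.roll(r,1,0)-r,axis=1))
d=r[0]-r[1];print("rest yaw",np.arctan2(-d[0],d[1])); d=t[0]-t[3]+t[1]-t[2];print("tray long dir",np.arctan2(d[1],d[0]))
E
```

```text
bayfront [[ 0.5343  0.0413  0.004 ]
 [ 0.5057 -0.1456  0.004 ]] 0.18911316845030407
bay o yaw [ 0.5803 -0.0614] -0.15197283741499054
pen [[ 0.5961  0.0033  0.0125]
 [ 0.5782 -0.1293  0.0125]] 0.13380217424213814 [ 0.5872 -0.063   0.0125]
-0.036 0.054 [ 0.5529 -0.0025]
-0.036 0 [ 0.5447 -0.0559]
-0.036 -0.054 [ 0.5365 -0.1093]
0 0 [ 0.5803 -0.0614]
sq,wide rough [[ 0.5553 -0.0099  0.052 ]] [[ 0.5408 -0.1136  0.051 ]]
tray [[0.6105 0.1992 0.007 ]
 [0.61   0.0902 0.007 ]
 [0.3732 0.0928 0.007 ]
 [0.3739 0.2034 0.007 ]] [0.4919 0.1464 0.007 ] [0.2367 0.109  0.2368 0.1106]
rest [[ 0.5216 -0.265   0.004 ]
 [ 0.5414 -0.3931  0.004 ]
 [ 0.4726 -0.4025  0.004 ]
 [ 0.4534 -0.2754  0.004 ]] [ 0.4972 -0.334   0.004 ] [0.069  0.1296 0.0694 0.1285]
rest yaw 0.15290524274676237
tray long dir -0.014454374185231053
```

Measured sizes agree with those given: bay front 189 mm, pen 134 mm, rest 69 x 129 mm. I turn first while rising a little, then move over the bay for a wrist view.

carry_out(motion="0 0 -0.006 0 0 -0.105 0;0 0 -0.006 0 0 -0.105 0;0 0 -0.006 0 0 -0.105 0;0 0 -0.006 0 0 -0.105 0;0 0 -0.006 0 0 -0.105 0;0 0 -0.006 0 0 -0.105 0;0 0 -0.006 0 0 -0.105 0;0 0 -0.006 0 0 -0.105 0;0 0 -0.006 0 0 -0.105 0;0 0 -0.006 0 0 -0.100 0", grip_force=15)

```text
time_s: 1.4
ee_pos: [0.2464, -0.6283, 0.2865]
ee_rot: [-3.141, -0.0, 1.422]
contact_force: [-0.4, 0.4, 0.8]
gripper_width: 0.0931
```

```bash
cat >> h.py <<'E'
from scipy.spatial.transform import Rotation as Ro
def go(X,yaw=None,P=None):
    s=status.observe(); R=Ro.from_euler("xyz",s["ee_rot"]).as_matrix(); p=s["ee_pos"] if P is None else P
    print("t %.2f pos"%s["time_s"],s["ee_pos"],"rot",s["ee_rot"],"w %.4f"%s["gripper_width"],"F",s["contact_force"],"q",s["q"])
    print("tool shift",R.T@(np.array(X)-p), "az",None if yaw is None else s["ee_rot"][2]-yaw)
E
python3 -c "
from h import *
go([.55,-.075,.29],1.419)"
```

```text
t 1.40 pos [ 0.2464 -0.6283  0.2865] rot [-3.1414 -0.0005  1.4221] w 0.0931 F [-0.426   0.3593  0.7675] q [-1.2348  0.1071  1.3552  0.      1.6798 -1.0862]
tool shift [ 0.5922  0.2183 -0.0032] az 0.0031495893363104877
```

carry_out(motion="0.03 0.011 0 0 0 0 0;0.045 0.017 0 0 0 0 0;0.045 0.017 0 0 0 0 0;0.045 0.017 0 0 0 0 0;0.045 0.017 0 0 0 0 0;0.045 0.017 0 0 0 0 0;0.045 0.017 0 0 0 0 0;0.045 0.017 0 0 0 0 0;0.045 0.017 0 0 0 0 0;0.045 0.017 0 0 0 0 0")

```text
time_s: 2.65
ee_pos: [0.4749, -0.2217, 0.2866]
ee_rot: [3.142, 0.0, 1.419]
contact_force: [-0.0, -0.6, -0.0]
gripper_width: 0.0929
```

carry_out(motion="0.045 0.016 0 0 0 0 0;0.045 0.016 0 0 0 0 0;0.035 0.012 0 0 0 0 0;0.02 0.007 0 0 0 0 0;0.012 0.002 0 0 0 0.003 0;0 0 0 0 0 0 0;0 0 0 0 0 0 0;0 0 0 0 0 0 0;0 0 0 0 0 0 0;0 0 0 0 0 0 0")

```text
time_s: 3.9
ee_pos: [0.5505, -0.0763, 0.2867]
ee_rot: [3.142, 0.0, 1.415]
contact_force: [0.0, 0.9, -0.6]
gripper_width: 0.0929
```

```bash
python3 -c "
from h import *
go([.55,-.075,.29],1.419)
c=viewer.camera_info('wrist');im=viewer.get_image('wrist');cv2.imwrite('pics/w1.png',im)
import pickle;pickle.dump(c,open('w1.pkl','wb'))
print(c['R'],c['t'])"
```

```text
t 3.90 pos [ 0.5505 -0.0763  0.2867] rot [3.1416 0.     1.4155] w 0.0929 F [ 0.0124  0.944  -0.5808] q [-0.1836 -0.1535  1.6112 -0.      1.6839 -0.0283]
tool shift [ 0.0012 -0.0007 -0.0033] az -0.0035238430470190263
[[ 0.988  -0.1544  0.0011]
 [-0.1494 -0.9538  0.2606]
 [-0.0392 -0.2577 -0.9654]] [-0.5577 -0.0375  0.4499]
```

View pics/w1.png

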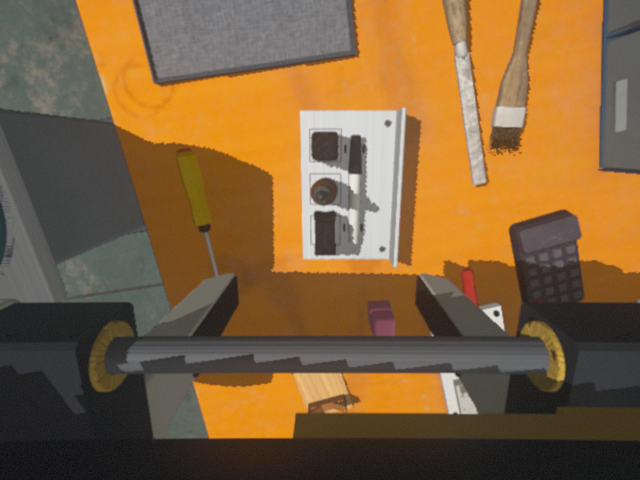

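The wrist view has the bay at (300-405,108-265), squarely aligned. The square housing is at (325,146), the bottle at (323,190), the wide one at (326,233) and the pen at x≈355. Zooming in.

```bash
python3 - <<'E'
from h import *
im=cv2.imread("pics/w1.png")
cv2.imwrite("pics/z3.png",cv2.resize(im[105:270,290:415],None,fx=3.6,fy=3.6,interpolation=cv2.INTER_CUBIC))
E
```

```text
(no output)
```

View pics/z3.png

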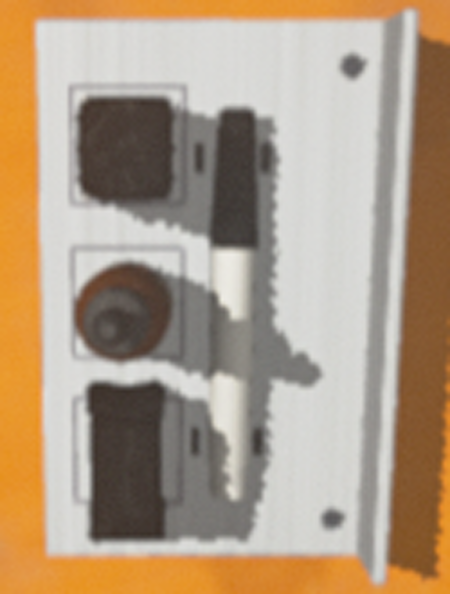

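```bash
python3 - <<'E'
from h import *
import pickle
c=pickle.load(open("w1.pkl","rb"))
def Z(p): return (np.array(p,float)+.5)/3.6-.5+np.array([290,105])
f=plane(c,Z([[37,20],[48,554]]),.004); d=f[0]-f[1]; yaw=np.arctan2(-d[0],d[1]); print("front",f,np.linalg.norm(d),yaw)
ex=np.array([np.cos(yaw),np.sin(yaw)]);ey=np.array([-ex[1],ex[0]])
o=f.mean(0)[:2]+.061*ex;print("o",o)
def bay(p): return np.array([(p[:2]-o)@ex,(p[:2]-o)@ey])
def show(n,px,z):
    for p in plane(c,Z([px]),z): print(n,p,"bay",bay(p))
show("seat1",[128,145],.004);show("seat2",[128,302],.004);show("seat3",[130,448],.004)
show("pen",[237,306],.0125);show("pen top end",[237,108],.0125);show("pen low end",[236,500],.0125)
show("sq",[126,148],.056);show("wide tl",[93,384],.034);show("wide br",[167,538],.055);show("wide c",[128,462],.05)
show("bulbtip",[105,322],.100);show("bottle top",[122,262],.045);show("bottle low",[122,358],.055);show("bottle l",[75,308],.055);show("bottle r",[170,308],.055)
E
```

```text
front [[ 0.5383  0.0408  0.004 ]
 [ 0.5094 -0.1456  0.004 ]] 0.18862941961817314 -0.15378090717666099
o [ 0.5841 -0.0617]
seat1 [ 0.5622 -0.0037  0.004 ] bay [-0.0305  0.054 ]
seat2 [ 0.5538 -0.0569  0.004 ] bay [-0.0307  0.0001]
seat3 [ 0.5463 -0.1099  0.004 ] bay [-0.0301 -0.0534]
pen [ 0.5915 -0.0632  0.0125] bay [ 0.0075 -0.0003]
pen top end [0.6002 0.0023 0.0125] bay [0.0061 0.0658]
pen low end [ 0.5818 -0.1331  0.0125] bay [ 0.0086 -0.0709]
sq [ 0.5616 -0.0048  0.056 ] bay [-0.031   0.0528]
wide tl [ 0.5385 -0.0789  0.034 ] bay [-0.0425 -0.0239]
wide br [ 0.5556 -0.1301  0.055 ] bay [-0.0178 -0.0719]
wide c [ 0.5466 -0.1036  0.05  ] bay [-0.0307 -0.0471]
bulbtip [ 0.5486 -0.0503  0.1   ] bay [-0.0368  0.0058]
bottle top [ 0.5548 -0.0393  0.045 ] bay [-0.0324  0.0177]
bottle low [ 0.5502 -0.0683  0.055 ] bay [-0.0325 -0.0117]
bottle l [ 0.5381 -0.0503  0.055 ] bay [-0.0472  0.0042]
bottle r [ 0.5677 -0.0549  0.055 ] bay [-0.0173  0.0042]
```

Wrist and top views agree within about 4 mm, and the seat spacing is 54 mm as stated. First is housing_wide at about (.545,-.108).

```bash
python3 -c "
from h import *
go([.545,-.108,.036],1.417)"
```

```text
t 3.95 pos [ 0.5505 -0.0762  0.2866] rot [-3.1416  0.      1.4156] w 0.0930 F [0.4799 0.1527 0.0896] q [-0.1835 -0.1535  1.6113 -0.      1.6839 -0.0283]
tool shift [-0.0322 -0.0006  0.2506] az -0.0014274736042689806
```

carry_out(motion="-0.016 0 0.02 0 0 0 0.25;-0.016 0 0.03 0 0 0 0.25;0 0 0.03 0 0 0 0.25;0 0 0.03 0 0 0 0.25;0 0 0.02 0 0 0 0.25;0 0 0.02 0 0 0 0.25;0 0 0.02 0 0 0 0.25;0 0 0 0 0 0 0.25;0 0 0 0 0 0 0.25;0 0 0 0 0 0 0.25")

```text
time_s: 5.2
ee_pos: [0.5461, -0.1078, 0.1176]
ee_rot: [3.14, 0.0, 1.416]
contact_force: [0.0, 0.9, -0.0]
gripper_width: 0.0697
```

```bash
python3 -c "
from h import *
go([.545,-.108,.036],1.417)
im=viewer.get_image('scene');cv2.imwrite('pics/s1.png',cv2.resize(im[180:280,230:370],None,fx=5,fy=5,interpolation=cv2.INTER_CUBIC))
cv2.imwrite('pics/w2.png',viewer.get_image('wrist'))"
```

```text
t 5.20 pos [ 0.5461 -0.1078  0.1176] rot [3.1403 0.0001 1.4158] w 0.0697 F [ 0.0094  0.8921 -0.049 ] q [-0.2407 -0.0926  1.8304  0.      1.4024 -0.0858]
tool shift [-0.0004 -0.0011  0.0816] az -0.0011668693411912567
```

View pics/s1.png

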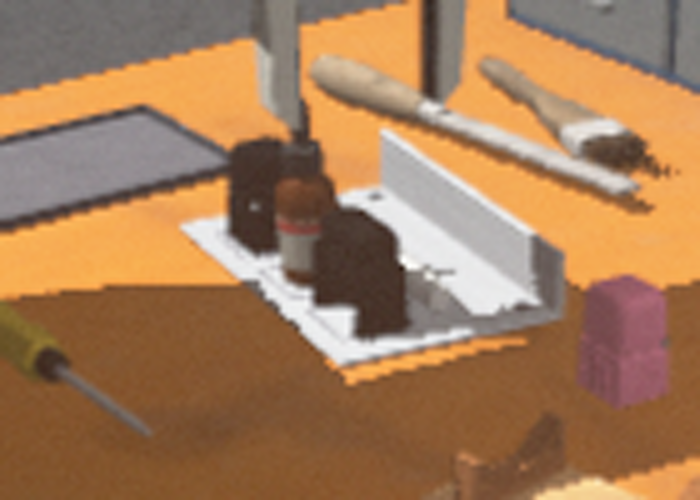

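View pics/w2.png

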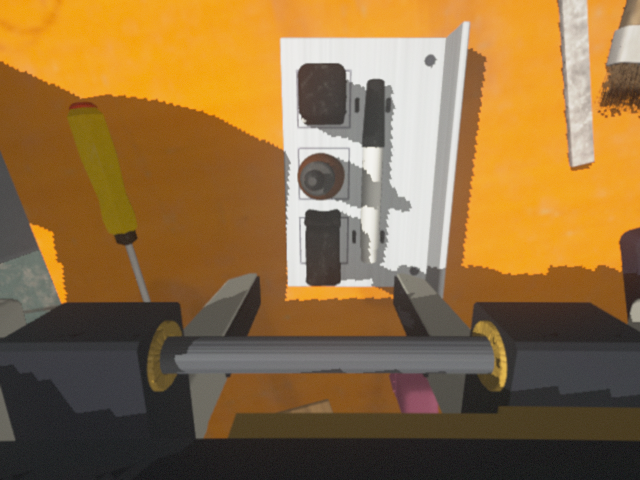

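Fingers straddle the wide housing, which is at column 323 against a jaw centre of about 327. A quick check of its y before going down.

```bash
python3 -c "
from h import *
c=viewer.camera_info('wrist')
for z in(.03,.055): print(z,plane(c,[[323,211],[323,226],[323,285],[305,250],[341,250]],z)[:,:2])"
```

```text
0.03 [[ 0.5493 -0.0816]
 [ 0.5475 -0.0927]
 [ 0.5402 -0.1387]
 [ 0.5313 -0.1088]
 [ 0.558  -0.113 ]]
0.055 [[ 0.5502 -0.0771]
 [ 0.5486 -0.087 ]
 [ 0.5421 -0.1284]
 [ 0.5341 -0.1015]
 [ 0.558  -0.1053]]
```

Cap 41 x 24 mm, centred at (.546,-.108), as expected. Going down to grip.

carry_out(motion="0 0 0.02 0 0 0 0.25;0 0 0.02 0 0 0 0.25;0 0 0.02 0 0 0 0.25;0 0 0.012 0 0 0 0.25;0 0 0.009 0 0 0 0.25;0 0 0 0 0 0 0.25;0 0 0 0 0 0 1;0 0 0 0 0 0 1;0 0 0 0 0 0 1;0 0 0 0 0 0 1", grip_force=12)

```text
time_s: 6.55
ee_pos: [0.5457, -0.1077, 0.0358]
ee_rot: [3.141, 0.0, 1.416]
contact_force: [0.4, 0.1, 0.6]
gripper_width: 0.0346
```

carry_out(motion="0 0 0 0 0 0 1;0 0 0 0 0 0 1;0 0 0 0 0 0 1;0 0 0 0 0 0 1;0 0 -0.002 0 0 0 1;0 0 -0.01 0 0 0 1;0 0 -0.02 0 0 0 1;0 0 -0.025 0 0 0 1;0 0 -0.03 0 0 0 1;0 0 -0.03 0 0 0 1")

```text
time_s: 7.8
ee_pos: [0.5457, -0.1077, 0.1553]
ee_rot: [3.14, 0.0, 1.416]
contact_force: [0.5, -0.5, -0.8]
gripper_width: 0.0244
```

```bash
python3 -c "
from h import *
go([.417,.15,.036],1.417)
im=viewer.get_image('scene');cv2.imwrite('pics/s2.png',cv2.resize(im[130:280,230:370],None,fx=4,fy=4,interpolation=cv2.INTER_CUBIC))"
```

```text
t 7.80 pos [ 0.5457 -0.1077  0.1553] rot [3.1403 0.0001 1.4158] w 0.0244 F [ 0.4976 -0.522  -0.8294] q [-0.2407 -0.1164  1.7899  0.      1.4668 -0.0858]
tool shift [ 0.2348 -0.1671  0.119 ] az -0.0011616082483871804
```

View pics/s2.png

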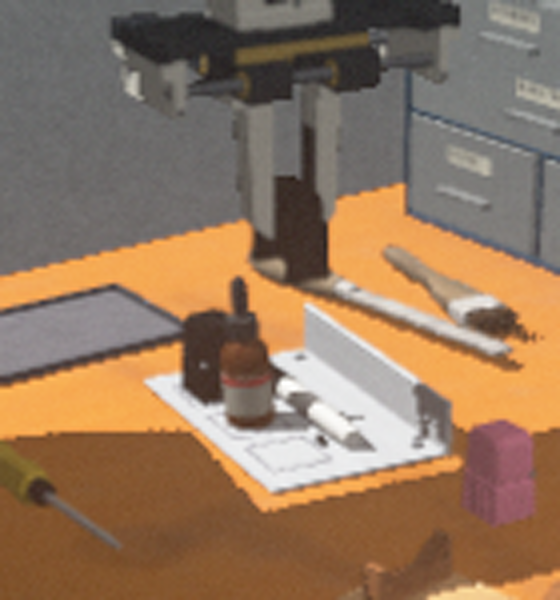

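Wide housing held upright (24.4 mm). Carrying it to the near part of the tray.

carry_out(motion="0.015 -0.011 0 0 0 0 1;0.025 -0.018 0 0 0 0 1;0.032 -0.022 0 0 0 0 1;0.032 -0.022 0 0 0 0 1;0.032 -0.022 0 0 0 0 1;0.032 -0.022 0 0 0 0 1;0.03 -0.022 0 0 0 0 1;0.02 -0.014 0.02 0 0 0 1;0.014 -0.01 0.02 0 0 0 1;0 0 0.02 0 0 0 1")

```text
time_s: 9.1
ee_pos: [0.4192, 0.1476, 0.0915]
ee_rot: [-3.141, 0.0, 1.418]
contact_force: [0.1, -0.6, -0.6]
gripper_width: 0.0244
```

```bash
python3 -c "
from h import *
go([.42,.147,.0355],1.417)"
```

```text
t 9.10 pos [0.4192 0.1476 0.0915] rot [-3.1412  0.0001  1.4178] w 0.0244 F [ 0.1019 -0.5577 -0.6272] q [ 0.2811 -0.3412  2.0817  0.0001  1.4015  0.434 ]
tool shift [-0.0005  0.0009  0.056 ] az 0.0008046295288883787
```

carry_out(motion="0 0 0.015 0 0 0 1;0 0 0.015 0 0 0 1;0 0 0.012 0 0 0 1;0 0 0.006 0 0 0 1;0 0 0.004 0 0 0 1;0 0 0 0 0 0 1;0 0 0 0 0 0 1;0 0 0 0 0 0 1;0 0 0 0 0 0 1;0 0 0 0 0 0 1")

```text
time_s: 10.35
ee_pos: [0.4205, 0.1467, 0.0407]
ee_rot: [3.142, -0.0, 1.416]
contact_force: [1.1, -0.3, -0.4]
gripper_width: 0.0241
```

```bash
python3 -c "
from h import *
go([.42,.147,.0355],1.417)
im=viewer.get_image('scene');cv2.imwrite('pics/s3.png',cv2.resize(im[130:280,160:310],None,fx=4,fy=4,interpolation=cv2.INTER_CUBIC))"
```

```text
t 10.35 pos [0.4205 0.1467 0.0407] rot [ 3.1415 -0.      1.4158] w 0.0241 F [ 1.0691 -0.2742 -0.4443] q [ 0.2784 -0.2913  2.1302 -0.      1.3025  0.4334]
tool shift [ 0.0002 -0.0005  0.0052] az -0.0012353831594864584
```

View pics/s3.png

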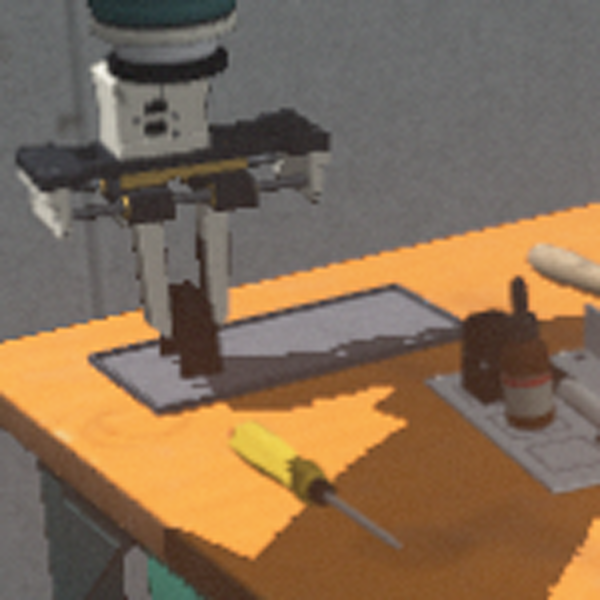

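Lower 5 mm more, release, and rise.

carry_out(motion="0 0 0.002 0 0 0 1;0 0 0.002 0 0 0 1;0 0 0.001 0 0 0 1;0 0 0 0 0 0 1;0 0 0 0 0 0 1;0 0 0 0 0 0 0.45;0 0 0 0 0 0 0.45;0 0 0 0 0 0 0.45;0 0 0 0 0 0 0.45;0 0 -0.01 0 0 0 0.45")

```text
time_s: 11.65
ee_pos: [0.4201, 0.1466, 0.0455]
ee_rot: [-3.14, 0.0, 1.416]
contact_force: [0.3, -0.3, -0.1]
gripper_width: 0.051
```

carry_out(motion="0 0 -0.02 0 0 0 0.45;0 0 -0.03 0 0 0 0.45;0 0 -0.03 0 0 0 0.45;0 0 -0.02 0 0 0 0.45;0 0 0 0 0 0 0.3;0 0 0 0 0 0 0.3;0 0 0 0 0 0 0.25;0 0 0 0 0 0 0.25;0 0 0 0 0 0 0.25;0 0 0 0 0 0 0.25")

```text
time_s: 12.9
ee_pos: [0.4204, 0.1467, 0.1456]
ee_rot: [-3.141, 0.0, 1.416]
contact_force: [0.3, -0.2, -0.3]
gripper_width: 0.0697
```

```bash
python3 -c "
from h import *
go([.5612,-.0046,.12],1.417)
im=viewer.get_image('scene');cv2.imwrite('pics/s4.png',cv2.resize(im[130:280,160:310],None,fx=4,fy=4,interpolation=cv2.INTER_CUBIC))"
```

```text
t 12.90 pos [0.4204 0.1467 0.1456] rot [-3.1414  0.0001  1.4158] w 0.0697 F [ 0.3034 -0.2009 -0.2917] q [ 0.2784 -0.3749  2.0171  0.      1.4995  0.4334]
tool shift [-0.1277  0.1625  0.0255] az -0.0012472816805706444
```

View pics/s4.png

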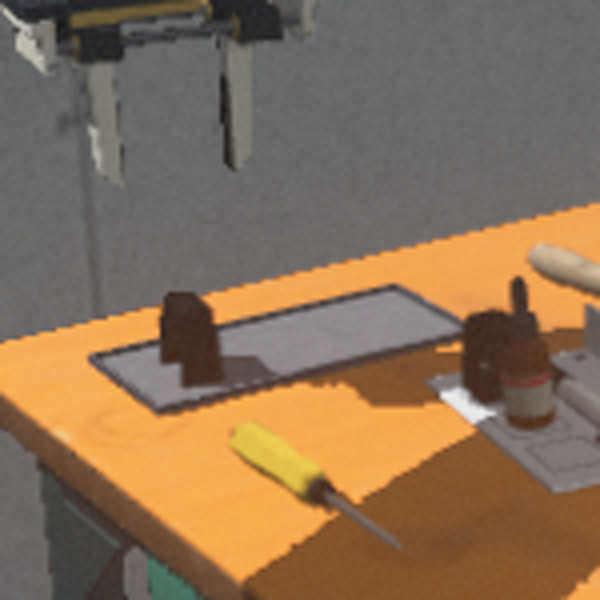

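The wide housing stands in the tray, released at TCP (.4204,.1467,.0357). Now the square one.

carry_out(motion="-0.01 0.0125 0 0 0 0 0.25;-0.02 0.025 0 0 0 0 0.25;-0.02 0.025 0 0 0 0 0.25;-0.02 0.025 0 0 0 0 0.25;-0.02 0.025 0 0 0 0 0.25;-0.018 0.025 0 0 0 0 0.25;-0.012 0.015 0.01 0 0 0 0.25;-0.008 0.01 0.01 0 0 0 0.25;0 0 0.005 0 0 0 0.25;0 0 0 0 0 0 0.25")

```text
time_s: 14.2
ee_pos: [0.5607, -0.0044, 0.1201]
ee_rot: [-3.141, -0.0, 1.416]
contact_force: [-0.4, 0.3, 0.3]
gripper_width: 0.0697
```

```bash
python3 -c "
from h import *
go([.5612,-.0046,.035],1.417)
c=viewer.camera_info('wrist');print(c['t'],c['R'])
cv2.imwrite('pics/w3.png',viewer.get_image('wrist'))"
```

```text
t 14.20 pos [ 0.5607 -0.0044  0.1201] rot [-3.1406 -0.      1.4163] w 0.0697 F [-0.3926  0.2874  0.2649] q [-0.0534 -0.0836  1.8179  0.0001  1.4083  0.1011]
tool shift [-0.0001  0.0007  0.0851] az -0.0007112345132576081
[-0.5564  0.0755  0.3084] [[ 0.9881 -0.1537  0.0001]
 [-0.1484 -0.954   0.2606]
 [-0.04   -0.2575 -0.9654]]
```

View pics/w3.png

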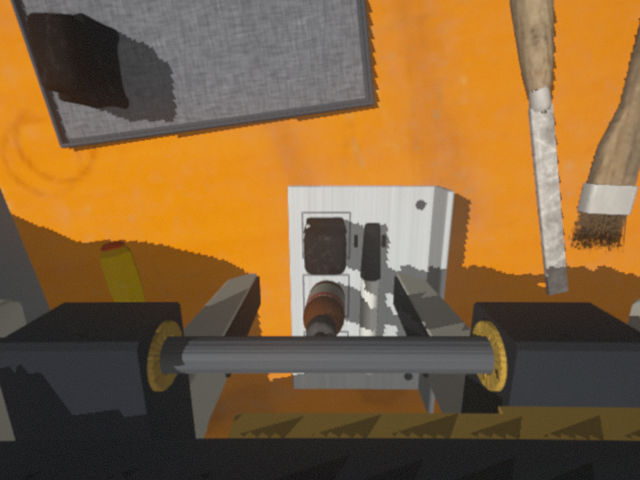

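```bash
python3 -c "
from h import *
c=viewer.camera_info('wrist')
for z in(.01,.056): print(z,plane(c,[[325,217],[325,274],[304,245],[348,245]],z)[:,:2])"
```

```text
0.01 [[ 0.564   0.0126]
 [ 0.5565 -0.0354]
 [ 0.5435 -0.0078]
 [ 0.579  -0.0133]]
0.056 [[ 0.5656  0.0217]
 [ 0.5594 -0.018 ]
 [ 0.5486  0.0048]
 [ 0.578   0.0003]]
```

The square housing measures about (.562,-.003), in line with the plan.

carry_out(motion="0.001 0.001 0.02 0 0 0 0.25;0 0 0.02 0 0 0 0.25;0 0 0.02 0 0 0 0.25;0 0 0.015 0 0 0 0.25;0 0 0.009 0 0 0 0.25;0 0 0 0 0 0 0.25;0 0 0 0 0 0 1;0 0 0 0 0 0 1;0 0 0 0 0 0 1;0 0 0 0 0 0 1")

```text
time_s: 15.5
ee_pos: [0.5624, -0.004, 0.0368]
ee_rot: [3.141, -0.0, 1.416]
contact_force: [-0.1, -0.5, 0.1]
gripper_width: 0.0342
```

carry_out(motion="0 0 0 0 0 0 1;0 0 0 0 0 0 1;0 0 0 0 0 0 1;0 0 0 0 0 0 1;0 0 -0.002 0 0 0 1;0 0 -0.01 0 0 0 1;0 0 -0.02 0 0 0 1;0 0 -0.025 0 0 0 1;0 0 -0.03 0 0 0 1;0 0 -0.03 0 0 0 1")

```text
time_s: 16.75
ee_pos: [0.5625, -0.004, 0.1563]
ee_rot: [3.14, -0.0, 1.416]
contact_force: [-0.6, 0.3, -0.1]
gripper_width: 0.0295
```

```bash
python3 -c "
from h import *
go([.495,.147,.036],1.417)
im=viewer.get_image('scene');cv2.imwrite('pics/s5.png',cv2.resize(im[130:280,200:350],None,fx=4,fy=4,interpolation=cv2.INTER_CUBIC))"
```

```text
t 16.75 pos [ 0.5625 -0.004   0.1563] rot [ 3.1402 -0.0001  1.4158] w 0.0295 F [-0.5734  0.3313 -0.0926] q [-0.0525 -0.103   1.776  -0.      1.4673  0.1025]
tool shift [ 0.1388 -0.0901  0.1202] az -0.001218258324900967
```

View pics/s5.png

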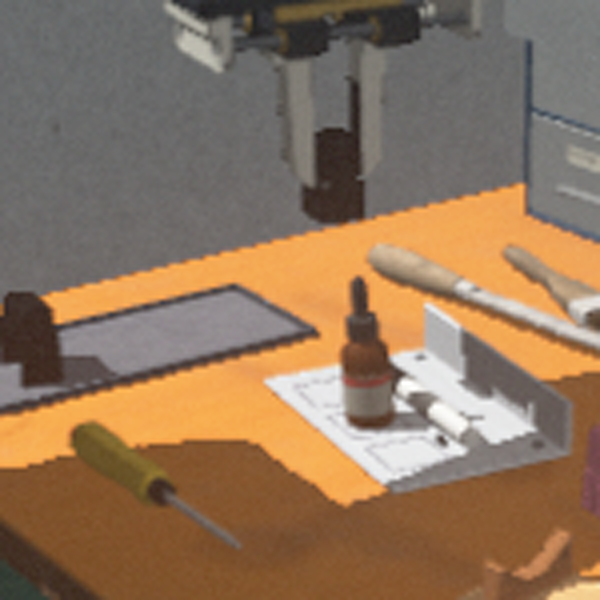

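carry_out(motion="0.01 -0.007 0 0 0 0 1;0.02 -0.013 0 0 0 0 1;0.025 -0.016 0 0 0 0 1;0.025 -0.016 0 0 0 0 1;0.025 -0.016 0.01 0 0 0 1;0.02 -0.013 0.02 0 0 0 1;0.014 -0.009 0.02 0 0 0 1;0 0 0.02 0 0 0 1;0 0 0.015 0 0 0 1;0 0 0.01 0 0 0 1")

```text
time_s: 18.05
ee_pos: [0.495, 0.1466, 0.0575]
ee_rot: [-3.141, 0.0, 1.415]
contact_force: [0.2, -0.1, 0.8]
gripper_width: 0.0298
```

carry_out(motion="0 0 0.01 0 0 0 1;0 0 0.006 0 0 0 1;0 0 0.003 0 0 0 1;0 0 0 0 0 0 1;0 0 0 0 0 0 1;0 0 0 0 0 0 1;0 0 0 0 0 0 1;0 0 0 0 0 0 1;0 0 0 0 0 0 1;0 0 0 0 0 0 1")

```text
time_s: 19.3
ee_pos: [0.4949, 0.1472, 0.0397]
ee_rot: [3.142, -0.0, 1.416]
contact_force: [-1.0, 0.7, -0.8]
gripper_width: 0.0296
```

```bash
python3 -c "
from h import *
go([.495,.147,.036],1.417)"
```

```text
t 19.30 pos [0.4949 0.1472 0.0397] rot [ 3.1416 -0.      1.4158] w 0.0296 F [-0.9778  0.6941 -0.8264] q [ 0.2397 -0.1161  1.9853  0.      1.2724  0.3947]
tool shift [-0.0002  0.0001  0.0037] az -0.001222820540545344
```

carry_out(motion="0 0 0.002 0 0 0 1;0 0 0.002 0 0 0 1;0 0 0 0 0 0 1;0 0 0 0 0 0 1;0 0 0 0 0 0 1;0 0 0 0 0 0 0.48;0 0 0 0 0 0 0.48;0 0 0 0 0 0 0.48;0 0 0 0 0 0 0.48;0 0 -0.01 0 0 0 0.48")

```text
time_s: 20.55
ee_pos: [0.4945, 0.1471, 0.0454]
ee_rot: [-3.14, 0.0, 1.416]
contact_force: [0.0, -0.7, -0.3]
gripper_width: 0.0481
```

carry_out(motion="0 0 -0.02 0 0 0 0.48;0 0 -0.03 0 0 0 0.48;0 0 -0.03 0 0 0 0.48;0 0 -0.02 0 0 0 0.48;0 0 -0.01 0 0 0 0.3;0 0 0 0 0 0 0.3;0 0 0 0 0 0 0.3;0 0 0 0 0 0 0.3;0 0 0 0 0 0 0.3;0 0 0 0 0 0 0.3")

```text
time_s: 21.8
ee_pos: [0.4949, 0.1472, 0.1554]
ee_rot: [-3.141, 0.0, 1.416]
contact_force: [-0.1, -0.4, -0.3]
gripper_width: 0.0649
```

```bash
python3 -c "
from h import *
go([.5535,-.056,.155],1.417)
im=viewer.get_image('scene');cv2.imwrite('pics/s6.png',cv2.resize(im[130:280,160:310],None,fx=4,fy=4,interpolation=cv2.INTER_CUBIC))
c=viewer.camera_info('top');im=viewer.get_image('top');cv2.imwrite('pics/t6.png',cv2.resize(im[150:310,120:320],None,fx=4,fy=3.75,interpolation=cv2.INTER_CUBIC))"
```

```text
t 21.80 pos [0.4949 0.1472 0.1554] rot [-3.1413  0.0001  1.4158] w 0.0649 F [-0.0713 -0.4076 -0.256 ] q [ 0.2397 -0.2071  1.8693 -0.      1.4797  0.3947]
tool shift [-0.1917  0.0893  0.0004] az -0.0011736048754833472
```

View pics/s6.png

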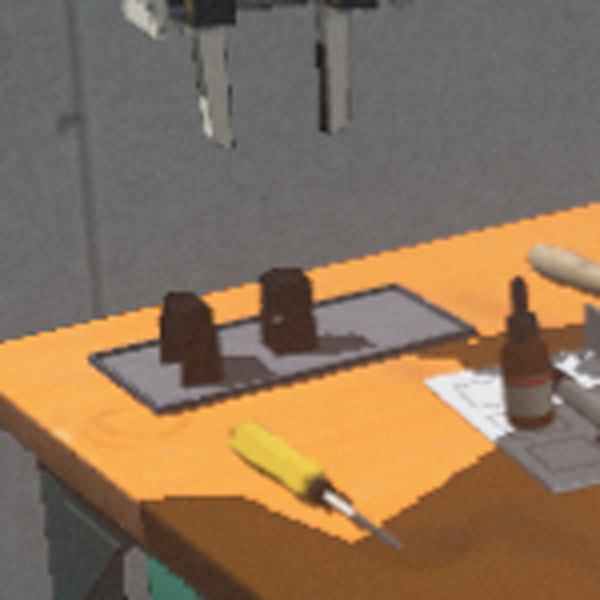

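View pics/t6.png

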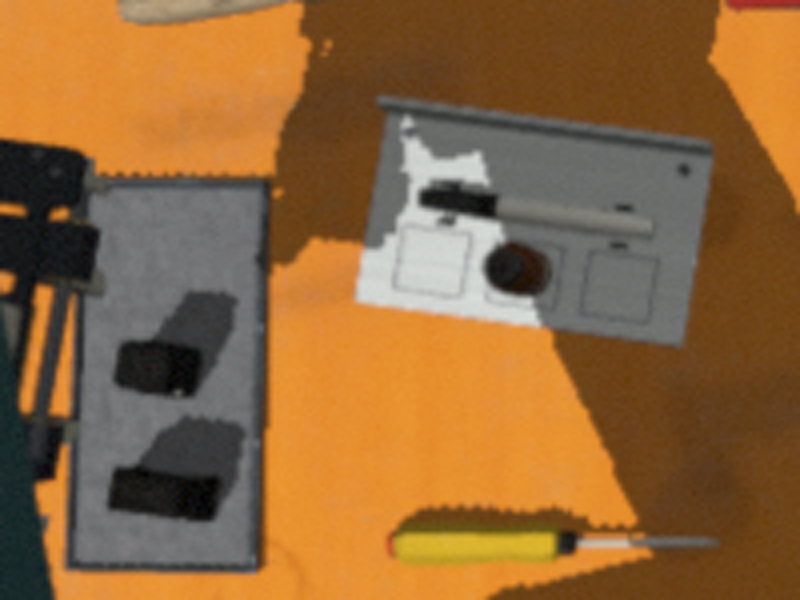

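Both housings stand in the tray. Now the bottle.

carry_out(motion="-0.012 0.006 0 0 0 0 0.25;-0.025 0.012 0 0 0 0 0.25;-0.03 0.014 0 0 0 0 0.25;-0.03 0.014 0 0 0 0 0.25;-0.03 0.014 0 0 0 0 0.25;-0.03 0.014 0 0 0 0 0.25;-0.02 0.009 0 0 0 0 0.25;-0.012 0.005 0 0 0 0 0.25;-0.003 0.001 0 0 0 0 0.25;0 0 0 0 0 0 0.25")

```text
time_s: 23.15
ee_pos: [0.5531, -0.0558, 0.1556]
ee_rot: [-3.141, -0.0, 1.416]
contact_force: [-0.9, -0.2, 0.4]
gripper_width: 0.0697
```

```bash
python3 -c "
from h import *
go([.5535,-.056,.035],1.417)
cv2.imwrite('pics/w4.png',viewer.get_image('wrist'))"
```

```text
t 23.15 pos [ 0.5531 -0.0558  0.1556] rot [-3.1415 -0.0002  1.4161] w 0.0697 F [-0.9038 -0.1642  0.3883] q [-0.1465 -0.1164  1.7893  0.0002  1.4688  0.0081]
tool shift [-0.0001  0.0004  0.1206] az -0.0008981617278898124
```

View pics/w4.png

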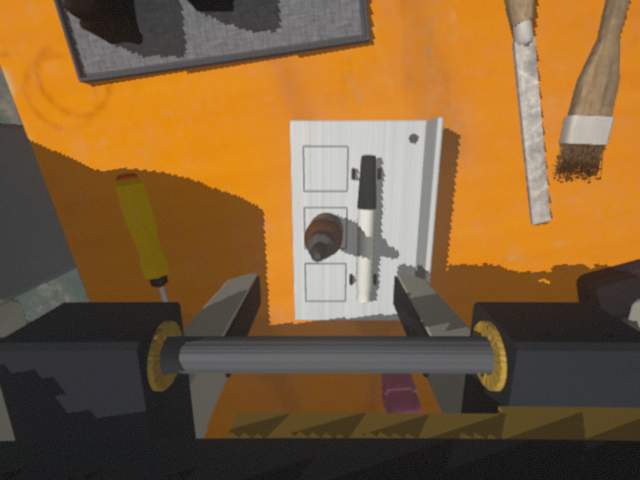

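```bash
python3 -c "
from h import *
c=viewer.camera_info('wrist')
print(plane(c,[[324,213]],.02)[:,:2],plane(c,[[305,232],[343,232]],.05)[:,:2],plane(c,[[319,250]],.1)[:,:2])
print('seats',plane(c,[[326,230],[326,168],[325,282]],.004)[:,:2])"
```

```text
[[ 0.5551 -0.0401]] [[ 0.5389 -0.0473]
 [ 0.5687 -0.0519]] [[ 0.5509 -0.0489]]
seats [[ 0.5539 -0.0592]
 [ 0.5626 -0.0033]
 [ 0.545  -0.1103]]
```

The bottle is at about (.554,-.055), which is fine for the jaws. Going down.

carry_out(motion="0.001 0.001 0.02 0 0 0 0.25;0 0 0.025 0 0 0 0.25;0 0 0.025 0 0 0 0.25;0 0 0.02 0 0 0 0.25;0 0 0.015 0 0 0 0.25;0 0 0.01 0 0 0 0.25;0 0 0.004 0 0 0 0.25;0 0 0 0 0 0 0.25;0 0 0 0 0 0 1;0 0 0 0 0 0 1")

```text
time_s: 24.45
ee_pos: [0.5546, -0.0554, 0.0371]
ee_rot: [3.141, -0.0, 1.416]
contact_force: [0.9, 2.0, 0.9]
gripper_width: 0.0543
```

carry_out(motion="0 0 0 0 0 0 1;0 0 0 0 0 0 1;0 0 0 0 0 0 1;0 0 0 0 0 0 1;0 0 0 0 0 0 1;0 0 -0.002 0 0 0 1;0 0 -0.008 0 0 0 1;0 0 -0.02 0 0 0 1;0 0 -0.03 0 0 0 1;0 0 -0.03 0 0 0 1")

```text
time_s: 25.7
ee_pos: [0.5544, -0.0554, 0.1291]
ee_rot: [3.141, -0.0, 1.416]
contact_force: [0.6, -0.2, -0.8]
gripper_width: 0.0304
```

```bash
python3 -c "
from h import *
go([.57,.147,.036],1.417)
im=viewer.get_image('scene');cv2.imwrite('pics/s7.png',cv2.resize(im[130:280,200:350],None,fx=4,fy=4,interpolation=cv2.INTER_CUBIC))"
```

```text
t 25.70 pos [ 0.5544 -0.0554  0.1291] rot [ 3.1406 -0.0001  1.4158] w 0.0304 F [ 0.5658 -0.1636 -0.8014] q [-0.1454 -0.0988  1.8169  0.0001  1.4224  0.0096]
tool shift [ 0.2024 -0.016   0.0931] az -0.0011770811397129322
```

View pics/s7.png

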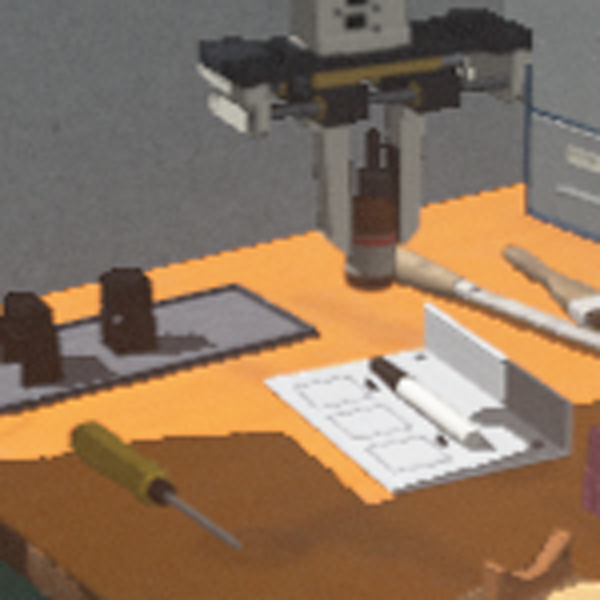

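carry_out(motion="0.015 -0.001 0 0 0 0 1;0.025 -0.002 0 0 0 0 1;0.032 -0.003 0 0 0 0 1;0.032 -0.003 0 0 0 0 1;0.032 -0.003 0 0 0 0 1;0.028 -0.002 0 0 0 0 1;0.022 -0.001 0.01 0 0 0 1;0.012 -0.001 0.015 0 0 0 1;0.004 0 0.015 0 0 0 1;0 0 0.015 0 0 0 1")

```text
time_s: 27.0
ee_pos: [0.5695, 0.1463, 0.0701]
ee_rot: [-3.141, 0.0, 1.416]
contact_force: [-0.1, -0.5, -0.8]
gripper_width: 0.0303
```

carry_out(motion="0 0 0.012 0 0 0 1;0 0 0.01 0 0 0 1;0 0 0.006 0 0 0 1;0 0 0.004 0 0 0 1;0 0 0 0 0 0 1;0 0 0 0 0 0 1;0 0 0 0 0 0 1;0 0 0 0 0 0 1;0 0 0 0 0 0 1;0 0 0 0 0 0 1")

```text
time_s: 28.25
ee_pos: [0.5697, 0.1466, 0.0397]
ee_rot: [3.142, -0.0, 1.416]
contact_force: [0.8, 0.2, -1.1]
gripper_width: 0.03
```

```bash
python3 -c "
from h import *
go([.57,.147,.036],1.417)"
```

```text
t 28.25 pos [0.5697 0.1466 0.0397] rot [ 3.1416 -0.      1.4158] w 0.0300 F [ 0.825   0.1996 -1.1406] q [0.2086 0.0435 1.8304 0.     1.2677 0.3635]
tool shift [0.0004 0.0002 0.0037] az -0.0011931635573216859
```

carry_out(motion="0 0 0.002 0 0 0 1;0 0 0.002 0 0 0 1;0 0 0 0 0 0 1;0 0 0 0 0 0 1;0 0 0 0 0 0 1;0 0 0 0 0 0 0.48;0 0 0 0 0 0 0.48;0 0 0 0 0 0 0.48;0 0 0 0 0 0 0.48;0 0 -0.01 0 0 0 0.48")

```text
time_s: 29.5
ee_pos: [0.5693, 0.1466, 0.0453]
ee_rot: [-3.14, 0.0, 1.416]
contact_force: [0.6, -0.6, -0.2]
gripper_width: 0.0482
```

carry_out(motion="0 0 -0.02 0 0 0 0.48;0 0 -0.03 0 0 0 0.48;0 0 -0.03 0 0 0 0.48;0 0 -0.03 0 0 0 0.48;0 0 -0.01 0 0 0 0.48;0 0 0 0 0 0 0.5;0 0 0 0 0 0 0.5;0 0 0 0 0 0 0.5;0 0 0 0 0 0 0.5;0 0 0 0 0 0 0.5")

```text
time_s: 30.75
ee_pos: [0.5697, 0.1466, 0.1654]
ee_rot: [-3.141, 0.0, 1.416]
contact_force: [-0.0, -0.3, -0.1]
gripper_width: 0.0465
```

```bash
python3 -c "
from h import *
go([.59,-.063,.15],1.417)
im=viewer.get_image('scene');cv2.imwrite('pics/s8.png',cv2.resize(im[130:280,160:310],None,fx=4,fy=4,interpolation=cv2.INTER_CUBIC))"
```

```text
t 30.75 pos [0.5697 0.1466 0.1654] rot [-3.1412  0.0001  1.4158] w 0.0465 F [-0.0203 -0.2595 -0.1079] q [ 0.2085 -0.0493  1.7103 -0.      1.4809  0.3635]
tool shift [-0.204   0.0524  0.0154] az -0.0011792491396935834
```

View pics/s8.png

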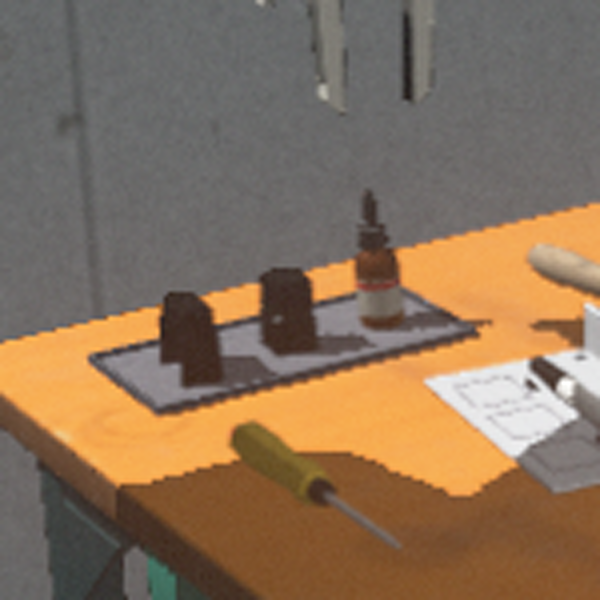

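All three stand released in the tray. Next is the pen.

carry_out(motion="-0.015 0.004 0 0 0 0 0.5;-0.025 0.006 0 0 0 0 0.5;-0.032 0.008 0 0 0 0 0.5;-0.032 0.008 0 0 0 0 0.5;-0.032 0.008 0 0 0 0 0.5;-0.03 0.008 0.005 0 0 0 0.5;-0.022 0.006 0.01 0 0 0 0.5;-0.012 0.004 0.01 0 0 0 0.5;-0.004 0 0.01 0 0 0 0.5;0 0 0 0 0 0 0.5")

```text
time_s: 32.05
ee_pos: [0.5891, -0.0627, 0.1296]
ee_rot: [-3.14, -0.0, 1.416]
contact_force: [-0.5, 1.4, -0.4]
gripper_width: 0.0462
```

```bash
python3 -c "
from h import *
go([.5915,-.063,.0135],1.417)
c=viewer.camera_info('wrist')
import pickle;pickle.dump(c,open('w5.pkl','wb'))
cv2.imwrite('pics/w5.png',viewer.get_image('wrist'))"
```

```text
t 32.05 pos [ 0.5891 -0.0627  0.1296] rot [-3.14   -0.0001  1.4158] w 0.0462 F [-0.4884  1.4007 -0.4402] q [-0.1492 -0.0192  1.7401  0.0001  1.4223  0.0058]
tool shift [0.0001 0.0026 0.1161] az -0.0011774840160287958
```

View pics/w5.png

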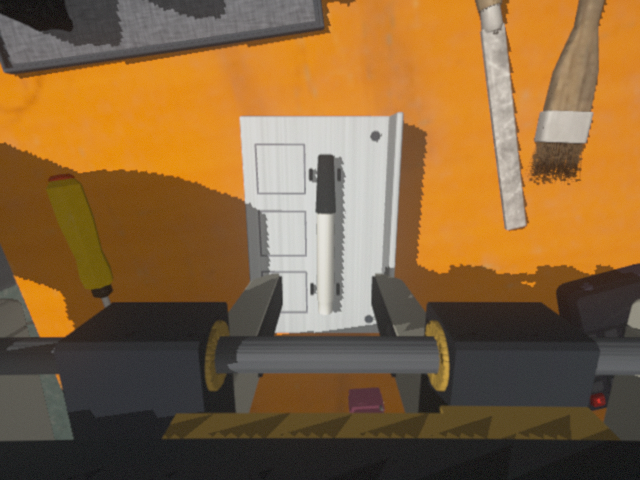

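```bash
python3 -c "
from h import *
c=viewer.camera_info('wrist')
p=plane(c,[[326,155],[325,314]],.0125);print(p,p.mean(0),np.linalg.norm(p[0]-p[1]))
print('seats',plane(c,[[280,168],[283,233],[284,292]],.004)[:,:2])"
```

```text
[[ 0.6007  0.0017  0.0125]
 [ 0.5787 -0.1336  0.0125]] [ 0.5897 -0.066   0.0125] 0.13701844488561893
seats [[ 0.5621 -0.0029]
 [ 0.5543 -0.0569]
 [ 0.545  -0.1108]]
```

The pen's middle is at about (.590,-.065), 137 mm measured against 135 mm given, at a yaw matching the bay. Going down.

carry_out(motion="-0.002 0.001 0.02 0 0 0 0.5;0 0 0.025 0 0 0 0.5;0 0 0.025 0 0 0 0.5;0 0 0.018 0 0 0 0.5;0 0 0.012 0 0 0 0.5;0 0 0.006 0 0 0 0.5;0 0 0.004 0 0 0 0.5;0 0 0.002 0 0 0 0.5;0 0 0 0 0 0 0.5;0 0 0 0 0 0 0.5")

```text
time_s: 33.35
ee_pos: [0.5905, -0.0651, 0.019]
ee_rot: [3.141, -0.0, 1.416]
contact_force: [0.2, 0.1, -0.2]
gripper_width: 0.0469
```

```bash
python3 -c "
from h import *
go([.59,-.0645,.0135],1.417)"
```

```text
t 33.35 pos [ 0.5905 -0.0651  0.019 ] rot [ 3.141  -0.      1.4157] w 0.0469 F [ 0.2473  0.1431 -0.1674] q [-0.1528  0.0766  1.8324  0.      1.2321  0.0023]
tool shift [ 0.0005 -0.0006  0.0055] az -0.0012521331692838533
```

carry_out(motion="0 0 0.003 0 0 0 0.5;0 0 0.002 0 0 0 0.5;0 0 0 0 0 0 0.5;0 0 0 0 0 0 1;0 0 0 0 0 0 1;0 0 0 0 0 0 1;0 0 0 0 0 0 1;0 0 0 0 0 0 1;0 0 0 0 0 0 1;0 0 0 0 0 0 1", grip_force=10)

```text
time_s: 34.6
ee_pos: [0.5903, -0.0651, 0.0137]
ee_rot: [-3.142, -0.0, 1.416]
contact_force: [-0.5, 0.6, 2.2]
gripper_width: 0.015
```

carry_out(motion="0 0 0 0 0 0 1;0 0 0 0 0 0 1;0 0 -0.003 0 0 0 1;0 0 -0.01 0 0 0 1;0 0 -0.02 0 0 0 1;0 0 -0.02 0 0 0 1;0 0 -0.02 0 0 0 1;0 0 -0.02 0 0 0 1;0 0 -0.015 0 0 0 1;0 0 0 0 0 0 1")

```text
time_s: 35.85
ee_pos: [0.5907, -0.0652, 0.123]
ee_rot: [3.14, -0.0, 1.416]
contact_force: [-0.4, 0.1, -1.0]
gripper_width: 0.0151
```

```bash
python3 -c "
from h import *
go([.59,-.0645,.0135],1.417)
cv2.imwrite('pics/w6.png',viewer.get_image('wrist'))
im=viewer.get_image('scene');cv2.imwrite('pics/s9.png',cv2.resize(im[130:280,200:350],None,fx=4,fy=4,interpolation=cv2.INTER_CUBIC))"
```

```text
t 35.85 pos [ 0.5907 -0.0652  0.123 ] rot [ 3.1398 -0.      1.4158] w 0.0151 F [-0.3536  0.1339 -0.9972] q [-0.1528 -0.0129  1.7449  0.      1.4078  0.0022]
tool shift [ 0.0005 -0.001   0.1095] az -0.0012108129082846197
```

View pics/w6.png

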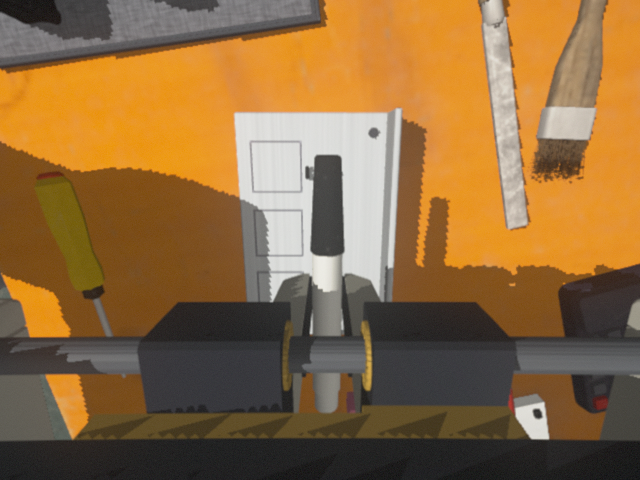

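View pics/s9.png

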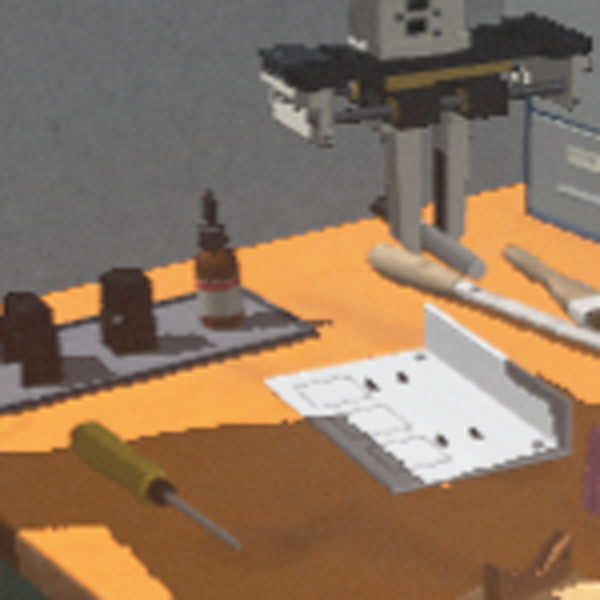

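```bash
python3 -c "
from h import *
c=viewer.camera_info('wrist');s=status.observe();R=Ro.from_euler('xyz',s['ee_rot']).as_matrix()
for z in(.122,.13):
  p=plane(c,[[327.5,155]],z)[0];print(p,R.T@(p-s['ee_pos']))
go([.499,-.333,.123],1.724)"
```

```text
[0.6026 0.0016 0.122 ] [ 0.0678  0.0021 -0.0009]
[0.6026 0.0018 0.13  ] [ 0.068   0.0021 -0.0089]
t 35.95 pos [ 0.5901 -0.065   0.1211] rot [-3.1409 -0.      1.4158] w 0.0151 F [ 0.5533 -0.1345 -0.475 ] q [-0.1528 -0.0116  1.7468  0.      1.4071  0.0023]
tool shift [-0.2788 -0.0486 -0.0019] az -0.3082282896832058
```

The pen is centred in the grip, with its end at +67.8 mm against half a length of 67.5. Moving to the rest, turning on the way at fixed position.

carry_out(motion="-0.012 -0.002 -0.005 0 0 0 1;-0.025 -0.004 -0.01 0 0 0 1;-0.035 -0.006 -0.01 0 0 0 1;-0.038 -0.007 -0.005 0 0 0 1;-0.038 -0.007 0 0 0 0 1;-0.038 -0.007 0 0 0 0 1;-0.038 -0.007 0 0 0 0 1;-0.03 -0.005 0 0 0 0 1;-0.018 -0.003 0 0 0 0 1;-0.007 -0.001 0 0 0 0 1")

```text
time_s: 37.2
ee_pos: [0.4983, -0.3339, 0.1514]
ee_rot: [-3.141, -0.0, 1.415]
contact_force: [-0.0, 0.0, 0.1]
gripper_width: 0.0152
```

carry_out(motion="0 0 0 0 0 -0.05 1;0 0 0 0 0 -0.06 1;0 0 0 0 0 -0.07 1;0 0 0 0 0 -0.07 1;0 0 0 0 0 -0.058 1;0 0 0 0 0 0 1;0 0 0 0 0 0 1;0 0 0 0 0 0 1;0 0 0 0 0 0 1;0 0 0 0 0 0 1")

```text
time_s: 38.45
ee_pos: [0.4988, -0.3332, 0.1516]
ee_rot: [-3.142, -0.0, 1.724]
contact_force: [-0.3, 0.3, 0.4]
gripper_width: 0.0153
```

```bash
python3 -c "
from h import *
go([.499,-.333,.0265],1.724)
cv2.imwrite('pics/w7.png',viewer.get_image('wrist'))
im=viewer.get_image('scene');cv2.imwrite('pics/s10.png',cv2.resize(im[170:320,270:420],None,fx=4,fy=4,interpolation=cv2.INTER_CUBIC))
im=viewer.get_image('top');cv2.imwrite('pics/t7.png',cv2.resize(im[180:300,300:440],None,fx=5,fy=5,interpolation=cv2.INTER_CUBIC))"
```

```text
t 38.45 pos [ 0.4988 -0.3332  0.1516] rot [-3.1415 -0.      1.7236] w 0.0153 F [-0.2818  0.2802  0.3835] q [-0.6315 -0.0169  1.7014 -0.      1.4571 -0.7842]
tool shift [0.0001 0.0003 0.1251] az -0.00044570877348770743
```

View pics/w7.png

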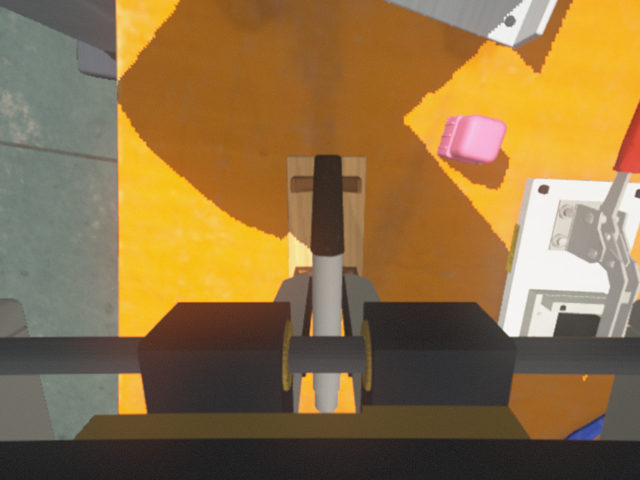

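View pics/s10.png

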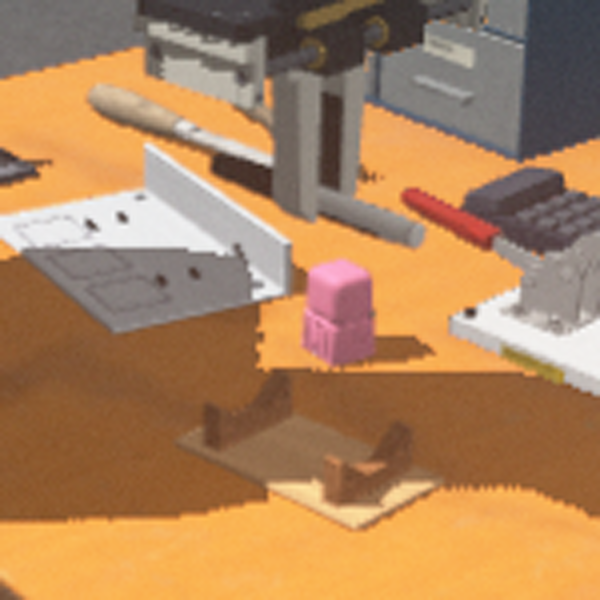

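View pics/t7.png

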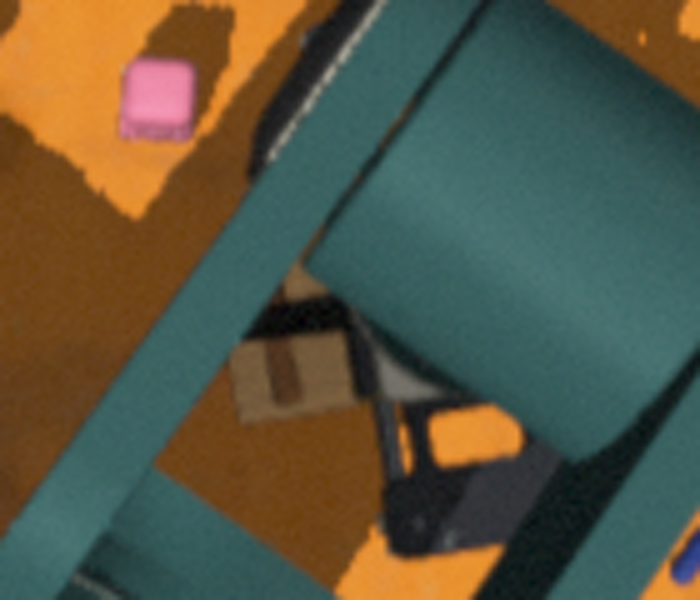

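The wrist view shows the rest's plate top edge from (288,157) to (366,157) under the pen, parallel to it. Measuring.

```bash
python3 -c "
from h import *
c=viewer.camera_info('wrist');s=status.observe();R=Ro.from_euler('xyz',s['ee_rot']).as_matrix()
p=plane(c,[[287.5,157],[366,157]],.004)
m=p.mean(0);print(p,m,np.linalg.norm(p[0]-p[1])); d=p[1]-p[0];print('yaw',np.arctan2(d[1],d[0]))
print('tool frame of edge mid',R.T@(m-s['ee_pos']))
h=plane(c,[[290.5,180],[361,180]],.030);print(np.linalg.norm(h[0]-h[1]),R.T@(h.mean(0)-s['ee_pos']))"
```

```text
[[ 0.4573 -0.2766  0.004 ]
 [ 0.5247 -0.2662  0.004 ]] [ 0.491  -0.2714  0.004 ] 0.06816822096985198
yaw 0.15312971324788208
tool frame of edge mid [0.0622 0.0017 0.1476]
0.05701345716164246 [0.0449 0.0008 0.1216]
```

Alignment is good (yaw .153, offsets under 2 mm). Lowering.

carry_out(motion="-0.001 0 0.015 0 0 0 1;0 0 0.02 0 0 0 1;0 0 0.02 0 0 0 1;0 0 0.02 0 0 0 1;0 0 0.015 0 0 0 1;0 0 0.012 0 0 0 1;0 0 0.008 0 0 0 1;0 0 0.006 0 0 0 1;0 0 0 0 0 0 1;0 0 0 0 0 0 1")

```text
time_s: 39.85
ee_pos: [0.4992, -0.3343, 0.0361]
ee_rot: [3.141, 0.0, 1.724]
contact_force: [-0.2, 0.8, -0.0]
gripper_width: 0.0156
```

```bash
python3 -c "
from h import *
go([.499,-.333,.0255],1.724)
im=viewer.get_image('scene');cv2.imwrite('pics/s11.png',cv2.resize(im[190:310,290:410],None,fx=5,fy=5,interpolation=cv2.INTER_CUBIC))"
```

```text
t 39.85 pos [ 0.4992 -0.3343  0.0361] rot [3.1411 0.0005 1.7238] w 0.0156 F [-0.1611  0.81   -0.006 ] q [-0.6326  0.0731  1.8056  0.      1.2622 -0.7856]
tool shift [0.0013 0.     0.0106] az -0.00017060747172137347
```

View pics/s11.png

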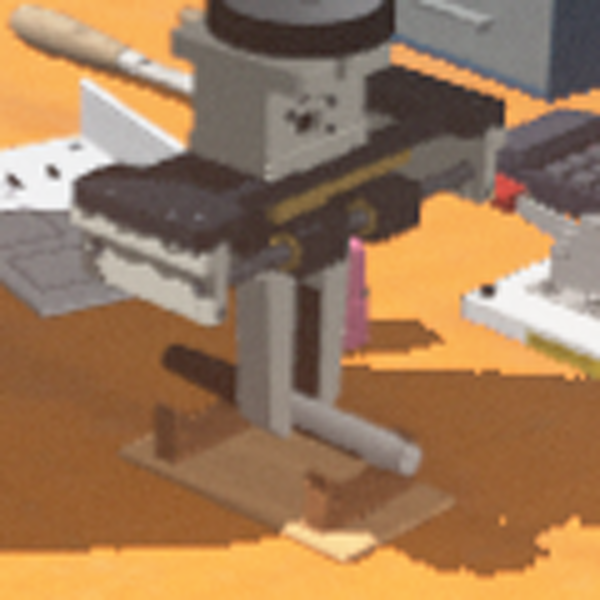

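Pen is over both notches. Lowering the last 10 mm slowly.

carry_out(motion="0 0 0.003 0 0 0 1;0 0 0.002 0 0 0 1;0 0 0.002 0 0 0 1;0 0 0.0015 0 0 0 1;0 0 0.0015 0 0 0 1;0 0 0 0 0 0 1;0 0 0 0 0 0 1;0 0 0 0 0 0 1;0 0 0 0 0 0 1;0 0 0 0 0 0 1")

```text
time_s: 41.15
ee_pos: [0.499, -0.3342, 0.0257]
ee_rot: [3.142, 0.0, 1.724]
contact_force: [-0.9, -0.7, 1.6]
gripper_width: 0.0149
```

```bash
python3 -c "
from h import *
go([.499,-.333,.0255],1.724)
im=viewer.get_image('scene');cv2.imwrite('pics/s12.png',cv2.resize(im[190:310,290:410],None,fx=5,fy=5,interpolation=cv2.INTER_CUBIC))"
```

```text
t 41.15 pos [ 0.499  -0.3342  0.0257] rot [3.1415 0.     1.7238] w 0.0149 F [-0.8796 -0.6611  1.5722] q [-0.6326  0.0836  1.8131  0.      1.2449 -0.7856]
tool shift [0.0011 0.0002 0.0002] az -0.00019750772920912318
```

View pics/s12.png

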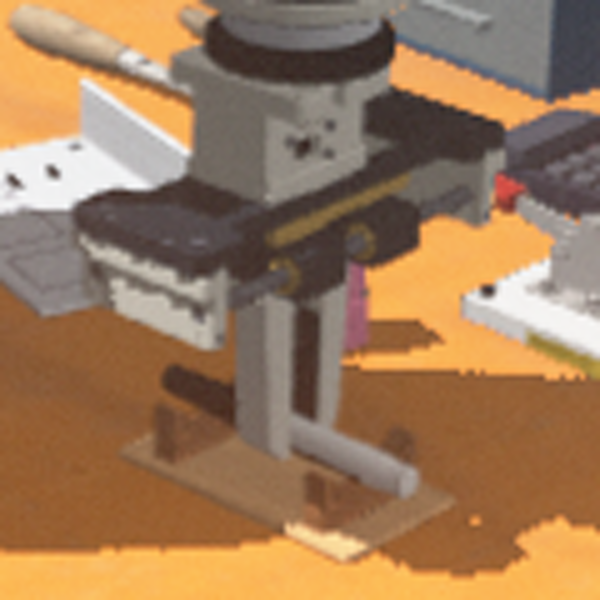

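Light contact (1.6 N up). Releasing and rising.

carry_out(motion="0 0 0.001 0 0 0 1;0 0 0 0 0 0 1;0 0 0 0 0 0 0.78;0 0 0 0 0 0 0.7;0 0 0 0 0 0 0.6;0 0 0 0 0 0 0.6;0 0 0 0 0 0 0.6;0 0 -0.01 0 0 0 0.6;0 0 -0.02 0 0 0 0.6;0 0 -0.02 0 0 0 0.6")

```text
time_s: 42.45
ee_pos: [0.4992, -0.3343, 0.0768]
ee_rot: [3.141, 0.001, 1.724]
contact_force: [0.5, 0.2, -0.6]
gripper_width: 0.0371
```

carry_out(motion="0 0 -0.025 0 0 0 0.6;0 0 -0.025 0 0 0 0.6;0 0 -0.025 0 0 0.05 0.6;0 0 -0.01 0 0 0.06 0.6;0 0 0 0 0 0.07 0.6;0 0 0 0 0 0.07 0.6;0 0 0 0 0 0.058 0.6;0 0 0 0 0 0 0.6;0 0 0 0 0 0 0.6;0 0 0 0 0 0 0.6")

```text
time_s: 43.7
ee_pos: [0.4989, -0.3342, 0.16]
ee_rot: [3.141, 0.0, 1.417]
contact_force: [-0.3, 0.9, -0.2]
gripper_width: 0.0371
```

```bash
python3 -c "
from h import *
go([.5697,.1466,.165],1.4158)
im=viewer.get_image('scene');cv2.imwrite('pics/s13.png',cv2.resize(im[190:310,290:410],None,fx=5,fy=5,interpolation=cv2.INTER_CUBIC))
cv2.imwrite('pics/w8.png',viewer.get_image('wrist'))"
```

```text
t 43.70 pos [ 0.4989 -0.3342  0.16  ] rot [3.1414 0.0001 1.4165] w 0.0371 F [-0.3244  0.9277 -0.2144] q [-0.6326 -0.02    1.6907 -0.      1.4706 -0.4783]
tool shift [ 0.4859 -0.004  -0.0051] az 0.0007190103572081163
```

View pics/s13.png

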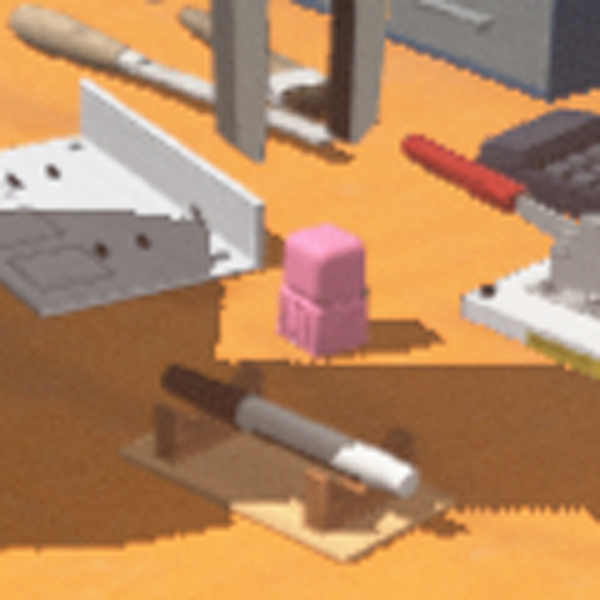

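View pics/w8.png

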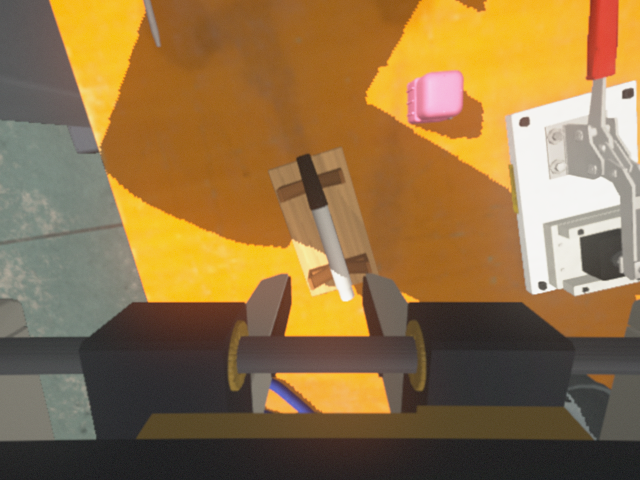

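The pen lies in both notches. A numeric check against the plate's back edge.

```bash
python3 -c "
from h import *
c=viewer.camera_info('wrist')
p=plane(c,[[304,156],[348,300]],.024)
e=plane(c,[[269,171],[342,149]],.004)
d=e[1]-e[0];yaw=np.arctan2(d[1],d[0]);ex=np.array([np.cos(yaw),np.sin(yaw)]);ey=np.array([-ex[1],ex[0]])
o=e.mean(0)[:2]-.065*ey
print('rest',o,yaw,np.linalg.norm(d));m=p.mean(0)[:2]-o;print('pen mid in rest',m@ex,m@ey,'len',np.linalg.norm(p[0]-p[1]),'ang',np.arctan2(-(p[0]-p[1])[0],(p[0]-p[1])[1])-yaw)"
```

```text
rest [ 0.4996 -0.3368] 0.13017679689971942 0.06826462743903117
pen mid in rest 0.0016734950626331013 0.000655714799371134 len 0.1363671234576019 ang 0.004406783203295739
```

The pen's middle is within 2 mm of the rest's middle, with an angle of 0.004. Now back for the bottle.

carry_out(motion="0.02 0 0 0 0 0 0.5;0.035 0 -0.001 0 0 0 0.5;0.045 -0.001 -0.001 0 0 0 0.5;0.045 0 -0.001 0 0 0 0.5;0.045 -0.001 -0.001 0 0 0 0.5;0.045 0 -0.001 0 0 0 0.5;0.045 -0.001 0 0 0 0 0.5;0.045 0 0 0 0 0 0.5;0.045 -0.001 0 0 0 0 0.5;0.045 0 0 0 0 0 0.5")

```text
time_s: 45.05
ee_pos: [0.5586, 0.0789, 0.1648]
ee_rot: [3.141, -0.0, 1.416]
contact_force: [0.0, -0.3, -0.5]
gripper_width: 0.0468
```

carry_out(motion="0.035 0 0 0 0 0 0.5;0.02 0 0 0 0 0 0.5;0.012 0 0 0 0 0 0.5;0.004 0 0 0 0 0 0.5;0 0 0 0 0 0 0.5;0 0 0 0 0 0 0.5;0 0 0 0 0 0 0.5;0 0 0 0 0 0 0.5;0 0 0 0 0 0 0.5;0 0 0 0 0 0 0.5")

```text
time_s: 46.3
ee_pos: [0.57, 0.1466, 0.1646]
ee_rot: [3.142, 0.0, 1.416]
contact_force: [-0.1, 0.3, 0.4]
gripper_width: 0.0468
```

```bash
python3 -c "
from h import *
go([.5697,.1466,.0357],1.4158)
cv2.imwrite('pics/w9.png',viewer.get_image('wrist'))"
```

```text
t 46.30 pos [0.57   0.1466 0.1646] rot [3.1416 0.     1.4158] w 0.0468 F [-0.1323  0.3413  0.3913] q [ 0.2084 -0.0484  1.7107 -0.      1.4793  0.3634]
tool shift [-0.0001 -0.0003  0.1289] az 1.5574061758449886e-05
```

View pics/w9.png

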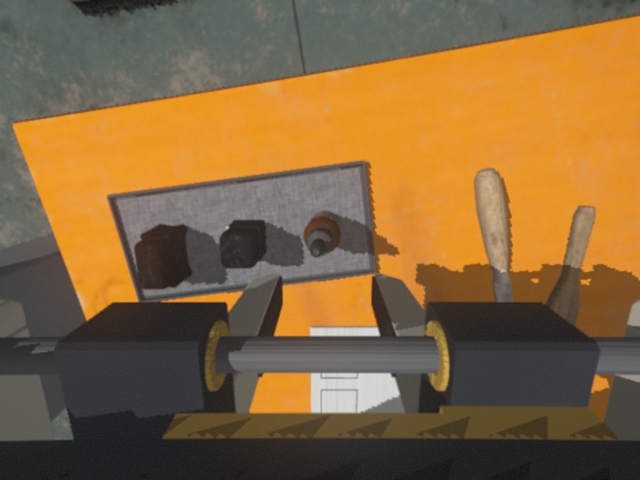

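The bottle is centred between the fingers (column 322 vs about 327). Gripping it.

carry_out(motion="0 0 0.02 0 0 0 0.5;0 0 0.025 0 0 0 0.5;0 0 0.025 0 0 0 0.5;0 0 0.023 0 0 0 0.5;0 0 0.015 0 0 0 0.5;0 0 0.012 0 0 0 0.5;0 0 0.005 0 0 0 0.5;0 0 0.0035 0 0 0 0.5;0 0 0 0 0 0 0.5;0 0 0 0 0 0 1", grip_force=12)

```text
time_s: 47.6
ee_pos: [0.5703, 0.1467, 0.0367]
ee_rot: [3.141, -0.0, 1.416]
contact_force: [-0.5, 0.4, 0.6]
gripper_width: 0.0406
```

carry_out(motion="0 0 0 0 0 0 1;0 0 0 0 0 0 1;0 0 0 0 0 0 1;0 0 0 0 0 0 1;0 0 -0.002 0 0 0 1;0 0 -0.01 0 0 0 1;0 0 -0.02 0 0 0 1;0 0 -0.025 0 0 0 1;0 0 -0.02 0 0 0 1;0 0 0 0 0 0 1")

```text
time_s: 48.85
ee_pos: [0.5708, 0.1468, 0.1154]
ee_rot: [3.139, -0.001, 1.416]
contact_force: [-0.2, -0.5, -0.3]
gripper_width: 0.0301
```

```bash
python3 -c "
from h import *
go([.5544,-.0554,.037],1.4158)
im=viewer.get_image('scene');cv2.imwrite('pics/s14.png',cv2.resize(im[130:280,160:310],None,fx=4,fy=4,interpolation=cv2.INTER_CUBIC))"
```

```text
t 48.85 pos [0.5708 0.1468 0.1154] rot [ 3.1386 -0.0011  1.4158] w 0.0301 F [-0.1512 -0.5163 -0.2528] q [ 0.2084 -0.0195  1.7641  0.      1.3938  0.3635]
tool shift [-0.2024  0.0148  0.0782] az -3.318748580882769e-05
```

View pics/s14.png

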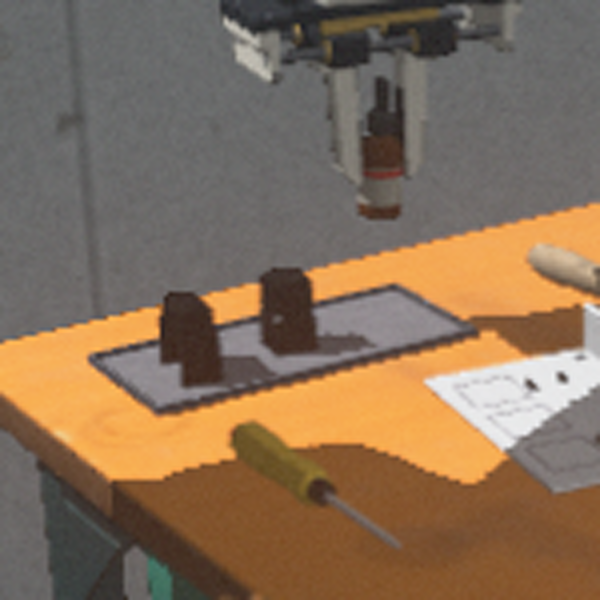

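carry_out(motion="-0.015 0.001 0 0 0 0 1;-0.025 0.002 0 0 0 0 1;-0.032 0.003 0 0 0 0 1;-0.032 0.003 0 0 0 0 1;-0.032 0.002 0 0 0 0 1;-0.028 0.002 0 0 0 0 1;-0.022 0.001 0.01 0 0 0 1;-0.012 0.001 0.015 0 0 0 1;-0.004 0 0.015 0 0 0 1;0 0 0.012 0 0 0 1")

```text
time_s: 50.15
ee_pos: [0.5532, -0.0551, 0.0596]
ee_rot: [-3.14, -0.0, 1.416]
contact_force: [-0.4, 0.3, -0.8]
gripper_width: 0.0302
```

carry_out(motion="0 0 0.01 0 0 0 1;0 0 0.006 0 0 0 1;0 0 0.004 0 0 0 1;0 0 0 0 0 0 1;0 0 0 0 0 0 1;0 0 0 0 0 0 1;0 0 0 0 0 0 1;0 0 0 0 0 0 1;0 0 0 0 0 0 1;0 0 0 0 0 0 1")

```text
time_s: 51.4
ee_pos: [0.5536, -0.0552, 0.0411]
ee_rot: [-3.142, -0.0, 1.416]
contact_force: [-0.1, 0.4, -1.3]
gripper_width: 0.0301
```

```bash
python3 -c "
from h import *
go([.5544,-.0554,.0375],1.4158)"
```

```text
t 51.40 pos [ 0.5536 -0.0552  0.0411] rot [-3.1416 -0.      1.4158] w 0.0301 F [-0.057   0.4064 -1.2867] q [-0.1453 -0.0271  1.8989  0.      1.2698  0.0097]
tool shift [-0.      0.0008  0.0036] az 3.315740797305011e-05
```

carry_out(motion="0 0.001 0.002 0 0 0 1;0 0 0.0015 0 0 0 1;0 0 0.0005 0 0 0 1;0 0 0 0 0 0 1;0 0 0 0 0 0 1;0 0 0 0 0 0 0.48;0 0 0 0 0 0 0.48;0 0 0 0 0 0 0.48;0 0 0 0 0 0 0.48;0 0 -0.01 0 0 0 0.48")

```text
time_s: 52.65
ee_pos: [0.5542, -0.0553, 0.0469]
ee_rot: [-3.14, 0.0, 1.416]
contact_force: [-0.3, -0.3, 0.7]
gripper_width: 0.0483
```

carry_out(motion="0 0 -0.02 0 0 0 0.48;0 0 -0.03 0 0 0 0.48;0 0 -0.03 0 0 0 0.48;0 0 -0.03 0 0 0 0.48;0 0 -0.005 0 0 0 0.48;0 0 0 0 0 0 0.48;0 0 0 0 0 0 0.48;0 0 0 0 0 0 0.48;0 0 0 0 0 0 0.48;0 0 0 0 0 0 0.48")

```text
time_s: 53.9
ee_pos: [0.5546, -0.0554, 0.1619]
ee_rot: [-3.141, 0.0, 1.416]
contact_force: [-0.2, -0.0, -0.9]
gripper_width: 0.0479
```

```bash
python3 -c "
from h import *
go([.4948,.1472,.155],1.4158)
im=viewer.get_image('scene');cv2.imwrite('pics/s15.png',cv2.resize(im[130:280,200:350],None,fx=4,fy=4,interpolation=cv2.INTER_CUBIC))
"
```

```text
t 53.90 pos [ 0.5546 -0.0554  0.1619] rot [-3.1413  0.      1.4158] w 0.0479 F [-0.1886 -0.0006 -0.8633] q [-0.1453 -0.1163  1.7789 -0.      1.4793  0.0097]
tool shift [ 0.191  -0.0904  0.0069] az -2.2276336415050224e-05
```

View pics/s15.png

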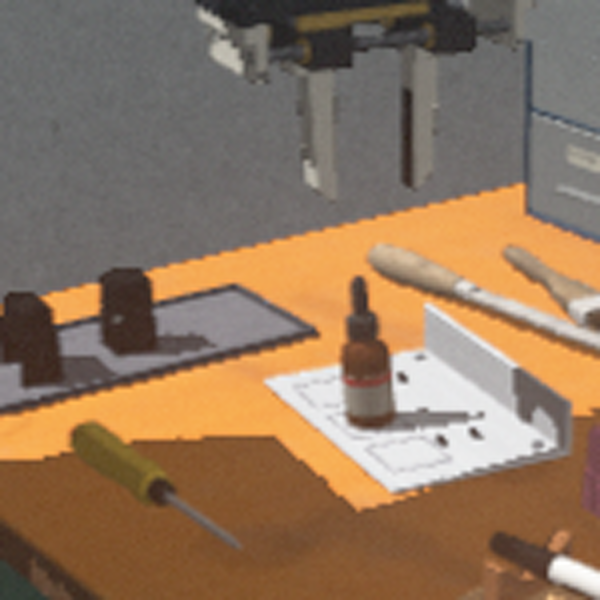

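Bottle is back in the same pixels as in the earlier picture. Now the square housing.

carry_out(motion="0.012 -0.006 0 0 0 0 0.48;0.024 -0.011 0 0 0 0 0.48;0.03 -0.014 0 0 0 0 0.48;0.03 -0.014 0 0 0 0 0.48;0.03 -0.014 0 0 0 0 0.48;0.028 -0.014 0.005 0 0 0 0.48;0.02 -0.01 0.01 0 0 0 0.48;0.012 -0.006 0.01 0 0 0 0.48;0.005 -0.001 0.01 0 0 0 0.48;0 0 0 0 0 0 0.48")

```text
time_s: 55.2
ee_pos: [0.4949, 0.1471, 0.1262]
ee_rot: [-3.14, 0.001, 1.416]
contact_force: [-0.1, 0.2, 0.5]
gripper_width: 0.0483
```

```bash
python3 -c "
from h import *
go([.4948,.1472,.036],1.4158)"
```

```text
t 55.20 pos [0.4949 0.1471 0.1262] rot [-3.1403  0.0006  1.4159] w 0.0483 F [-0.1209  0.1816  0.4726] q [ 0.2394 -0.189   1.9021 -0.0001  1.4299  0.3944]
tool shift [ 0.0002 -0.0001  0.0902] az 8.17730720101828e-05
```

carry_out(motion="0 0 0.02 0 0 0 0.48;0 0 0.02 0 0 0 0.48;0 0 0.02 0 0 0 0.48;0 0 0.015 0 0 0 0.48;0 0 0.01 0 0 0 0.48;0 0 0.0055 0 0 0 0.48;0 0 0 0 0 0 0.48;0 0 0 0 0 0 1;0 0 0 0 0 0 1;0 0 0 0 0 0 1")

```text
time_s: 56.45
ee_pos: [0.4954, 0.1473, 0.037]
ee_rot: [3.141, -0.0, 1.416]
contact_force: [-0.8, -0.3, 1.8]
gripper_width: 0.0293
```

carry_out(motion="0 0 0 0 0 0 1;0 0 0 0 0 0 1;0 0 0 0 0 0 1;0 0 -0.002 0 0 0 1;0 0 -0.01 0 0 0 1;0 0 -0.02 0 0 0 1;0 0 -0.025 0 0 0 1;0 0 -0.02 0 0 0 1;0 0 0 0 0 0 1;0 0 0 0 0 0 1")

```text
time_s: 57.7
ee_pos: [0.4949, 0.1471, 0.113]
ee_rot: [-3.141, 0.0, 1.416]
contact_force: [0.0, -0.4, 0.3]
gripper_width: 0.0299
```

```bash
python3 -c "
from h import *
go([.5625,-.004,.037],1.4158)
im=viewer.get_image('scene');cv2.imwrite('pics/s16.png',cv2.resize(im[130:280,160:310],None,fx=4,fy=4,interpolation=cv2.INTER_CUBIC))"
```

```text
t 57.70 pos [0.4949 0.1471 0.113 ] rot [-3.1409  0.0003  1.4158] w 0.0299 F [ 0.0174 -0.4082  0.2701] q [ 0.2395 -0.1805  1.9167 -0.      1.4061  0.3945]
tool shift [-0.1389  0.0902  0.076 ] az 2.2100822421267097e-05
```

View pics/s16.png

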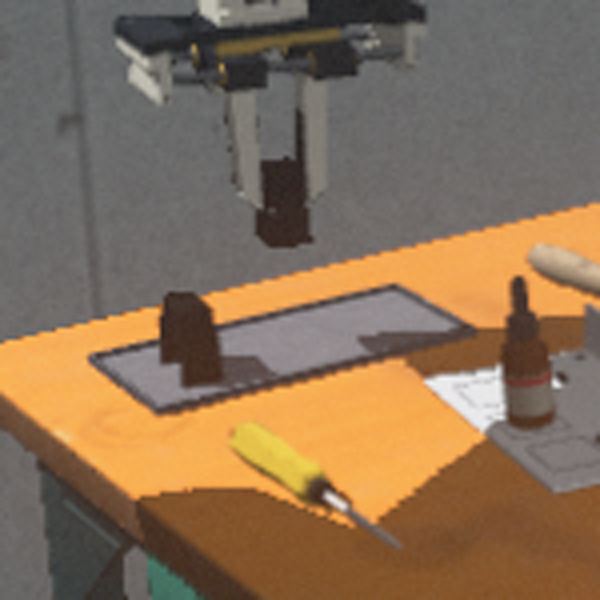

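carry_out(motion="-0.01 0.006 0 0 0 0 1;-0.02 0.013 0 0 0 0 1;-0.025 0.016 0 0 0 0 1;-0.025 0.017 0 0 0 0 1;-0.025 0.016 0 0 0 0 1;-0.02 0.013 0.01 0 0 0 1;-0.01 0.006 0.015 0 0 0 1;-0.004 0.003 0.015 0 0 0 1;0 0 0.012 0 0 0 1;0 0 0.008 0 0 0 1")

```text
time_s: 59.0
ee_pos: [0.5623, -0.0035, 0.0526]
ee_rot: [-3.141, 0.0, 1.416]
contact_force: [-0.7, -0.3, -0.1]
gripper_width: 0.0297
```

carry_out(motion="0 0 0.006 0 0 0 1;0 0 0.004 0 0 0 1;0 0 0.002 0 0 0 1;0 0 0 0 0 0 1;0 0 0 0 0 0 1;0 0 0 0 0 0 1;0 0 0 0 0 0 1;0 0 0 0 0 0 1;0 0 0 0 0 0 1;0 0 0 0 0 0 1")

```text
time_s: 60.25
ee_pos: [0.5627, -0.004, 0.0416]
ee_rot: [-3.142, -0.0, 1.416]
contact_force: [0.3, -0.7, -1.4]
gripper_width: 0.0294
```

```bash
python3 -c "
from h import *
go([.5625,-.004,.037],1.4158)
cv2.imwrite('pics/w10.png',viewer.get_image('wrist'))"
```

```text
t 60.25 pos [ 0.5627 -0.004   0.0416] rot [-3.1416 -0.      1.4158] w 0.0294 F [ 0.3421 -0.6873 -1.3934] q [-0.0525 -0.0138  1.8849  0.      1.2705  0.1025]
tool shift [-0.     -0.0002  0.0046] az 2.3087555815592964e-05
```

View pics/w10.png

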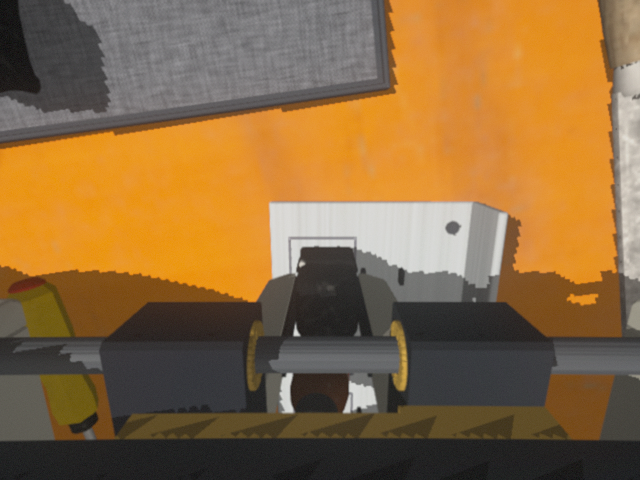

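carry_out(motion="0 0 0.002 0 0 0 1;0 0 0.0015 0 0 0 1;0 0 0.001 0 0 0 1;0 0 0 0 0 0 1;0 0 0 0 0 0 1;0 0 0 0 0 0 0.48;0 0 0 0 0 0 0.48;0 0 0 0 0 0 0.48;0 0 0 0 0 0 0.48;0 0 -0.01 0 0 0 0.48")

```text
time_s: 61.55
ee_pos: [0.5622, -0.004, 0.0468]
ee_rot: [-3.14, 0.0, 1.416]
contact_force: [-0.0, 0.6, 0.5]
gripper_width: 0.0483
```

carry_out(motion="0 0 -0.02 0 0 0 0.48;0 0 -0.03 0 0 0 0.48;0 0 -0.03 0 0 0 0.48;0 0 -0.02 0 0 0 0.48;0 0 0 0 0 0 0.45;0 0 0 0 0 0 0.45;0 0 0 0 0 0 0.45;0 0 0 0 0 0 0.45;0 0 0 0 0 0 0.45;0 0 0 0 0 0 0.45")

```text
time_s: 62.8
ee_pos: [0.5627, -0.004, 0.147]
ee_rot: [-3.141, 0.0, 1.416]
contact_force: [0.6, -0.6, 0.2]
gripper_width: 0.0512
```

```bash
python3 -c "
from h import *
go([.4204,.1467,.145],1.4158)
im=viewer.get_image('scene');cv2.imwrite('pics/s17.png',cv2.resize(im[130:280,200:350],None,fx=4,fy=4,interpolation=cv2.INTER_CUBIC))
"
```

```text
t 62.80 pos [ 0.5627 -0.004   0.147 ] rot [-3.1414  0.      1.4158] w 0.0512 F [ 0.6126 -0.5762  0.1616] q [-0.0525 -0.0964  1.7851  0.      1.4531  0.1025]
tool shift [ 0.127  -0.1638  0.0021] az 1.8010570399074055e-05
```

View pics/s17.png

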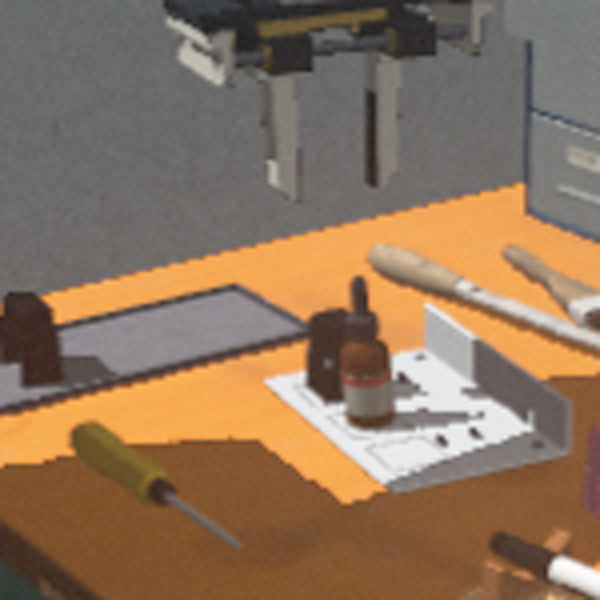

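Square housing is back upright. Now the wide one.

carry_out(motion="0.008 -0.01 0 0 0 0 0.45;0.015 -0.02 0 0 0 0 0.45;0.02 -0.026 0 0 0 0 0.45;0.02 -0.026 0 0 0 0 0.45;0.02 -0.026 0 0 0 0 0.45;0.02 -0.025 0 0 0 0 0.45;0.012 -0.017 0.01 0 0 0 0.45;0.009 -0.01 0.01 0 0 0 0.45;0.003 -0.004 0.01 0 0 0 0.45;0 0 0 0 0 0 0.45")

```text
time_s: 64.1
ee_pos: [0.4199, 0.1467, 0.1162]
ee_rot: [-3.14, 0.001, 1.416]
contact_force: [-0.4, 1.0, 0.4]
gripper_width: 0.0513
```

```bash
python3 -c "
from h import *
go([.4204,.1467,.036],1.4158)"
```

```text
t 64.10 pos [0.4199 0.1467 0.1162] rot [-3.1404  0.0006  1.416 ] w 0.0513 F [-0.3706  0.9759  0.3643] q [ 0.2787 -0.3578  2.0527 -0.0001  1.448   0.4335]
tool shift [0.0002 0.0005 0.0802] az 0.00018147056962525276
```

carry_out(motion="0 0 0.02 0 0 0 0.45;0 0 0.02 0 0 0 0.45;0 0 0.018 0 0 0 0.45;0 0 0.012 0 0 0 0.45;0 0 0.007 0 0 0 0.45;0 0 0.0035 0 0 0 0.45;0 0 0 0 0 0 0.45;0 0 0 0 0 0 1;0 0 0 0 0 0 1;0 0 0 0 0 0 1")

```text
time_s: 65.35
ee_pos: [0.4203, 0.1468, 0.0368]
ee_rot: [3.141, -0.0, 1.416]
contact_force: [-0.6, 0.6, -0.1]
gripper_width: 0.0259
```

carry_out(motion="0 0 0 0 0 0 1;0 0 0 0 0 0 1;0 0 0 0 0 0 1;0 0 0 0 0 0 1;0 0 -0.002 0 0 0 1;0 0 -0.01 0 0 0 1;0 0 -0.025 0 0 0 1;0 0 -0.035 0 0 0 1;0 0 -0.035 0 0 0 1;0 0 -0.02 0 0 0 1")

```text
time_s: 66.6
ee_pos: [0.4206, 0.1469, 0.1658]
ee_rot: [3.14, -0.001, 1.416]
contact_force: [-0.4, -0.2, -1.2]
gripper_width: 0.0244
```

```bash
python3 -c "
from h import *
go([.5457,-.1077,.037],1.4158)
im=viewer.get_image('scene');cv2.imwrite('pics/s18.png',cv2.resize(im[130:280,160:310],None,fx=4,fy=4,interpolation=cv2.INTER_CUBIC))"
```

```text
t 66.60 pos [0.4206 0.1469 0.1658] rot [ 3.1397 -0.0009  1.4158] w 0.0244 F [-0.4459 -0.2189 -1.1593] q [ 0.2787 -0.3856  1.9919 -0.      1.5333  0.4337]
tool shift [-0.2323  0.1627  0.129 ] az -1.8740795627802953e-05
```

View pics/s18.png

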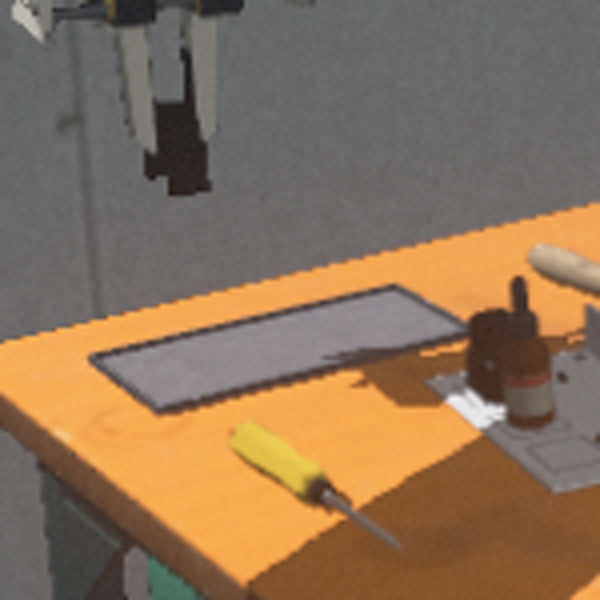

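carry_out(motion="-0.012 0.009 0 0 0 0 1;-0.024 0.017 0 0 0 0 1;-0.03 0.021 0 0 0 0 1;-0.032 0.022 0 0 0 0 1;-0.032 0.022 0 0 0 0 1;-0.032 0.022 0 0 0 0 1;-0.03 0.021 0 0 0 0 1;-0.022 0.015 0 0 0 0 1;-0.012 0.009 0 0 0 0 1;-0.006 0.005 0 0 0 0 1")

```text
time_s: 67.9
ee_pos: [0.5453, -0.1083, 0.1626]
ee_rot: [-3.14, -0.0, 1.415]
contact_force: [-0.4, -0.4, -0.9]
gripper_width: 0.0246
```

carry_out(motion="0 0 0.015 0 0 0 1;0 0 0.025 0 0 0 1;0 0 0.025 0 0 0 1;0 0 0.02 0 0 0 1;0 0 0.015 0 0 0 1;0 0 0.01 0 0 0 1;0 0 0.006 0 0 0 1;0 0 0.004 0 0 0 1;0 0 0 0 0 0 1;0 0 0 0 0 0 1")

```text
time_s: 69.15
ee_pos: [0.5457, -0.1077, 0.044]
ee_rot: [3.141, 0.0, 1.416]
contact_force: [1.2, 0.2, -1.3]
gripper_width: 0.0245
```

```bash
python3 -c "
from h import *
go([.5457,-.1077,.037],1.4158)"
```

```text
t 69.15 pos [ 0.5457 -0.1077  0.044 ] rot [3.1411 0.     1.4158] w 0.0245 F [ 1.1505  0.1945 -1.2525] q [-0.2407 -0.0308  1.8974  0.      1.2745 -0.0857]
tool shift [-0.     0.     0.007] az -7.953022437723334e-06
```

carry_out(motion="0 0 0.003 0 0 0 1;0 0 0.002 0 0 0 1;0 0 0.001 0 0 0 1;0 0 0.0005 0 0 0 1;0 0 0 0 0 0 1;0 0 0 0 0 0 0.48;0 0 0 0 0 0 0.48;0 0 0 0 0 0 0.48;0 0 0 0 0 0 0.48;0 0 -0.01 0 0 0 0.48")

```text
time_s: 70.4
ee_pos: [0.5451, -0.1075, 0.0469]
ee_rot: [-3.14, -0.0, 1.416]
contact_force: [0.5, -0.9, -0.9]
gripper_width: 0.0487
```

carry_out(motion="0 0 -0.02 0 0 0 0.48;0 0 -0.03 0 0 0 0.48;0 0 -0.03 0 0 0 0.48;0 0 -0.03 0 0 0 0.48;0.01 0 -0.03 0 0 0 0.4;0.01 0 -0.03 0 0 0 0.4;0.01 0 -0.03 0 0 0 0.4;0.002 0 -0.02 0 0 0 0.2;0 0 -0.01 0 0 0 0;0 0 0 0 0 0 0")

```text
time_s: 71.65
ee_pos: [0.5504, -0.0763, 0.2774]
ee_rot: [3.141, 0.0, 1.416]
contact_force: [-0.6, -0.8, -0.2]
gripper_width: 0.0814
```

carry_out(motion="0 0 0 0 0 0 0;0 0 0 0 0 0 0;0 0 0 0 0 0 0;0 0 0 0 0 0 0;0 0 0 0 0 0 0;0 0 0 0 0 0 0;0 0 0 0 0 0 0;0 0 0 0 0 0 0;0 0 0 0 0 0 0;0 0 0 0 0 0 0")

```text
time_s: 72.9
ee_pos: [0.5504, -0.076, 0.2771]
ee_rot: [-3.142, -0.0, 1.416]
contact_force: [-0.7, 0.4, 0.4]
gripper_width: 0.0933
```

```bash
python3 -c "
from h import *
go([.5505,-.0763,.2867],1.4158)
im=viewer.get_image('scene');cv2.imwrite('pics/s19.png',cv2.resize(im[170:310,220:420],None,fx=4,fy=4,interpolation=cv2.INTER_CUBIC))
im=viewer.get_image('top');cv2.imwrite('pics/t9r.png',im)
cv2.imwrite('pics/w11.png',viewer.get_image('wrist'))
cv2.imwrite('pics/t9.png',cv2.resize(im[165:315,200:500],None,fx=2.66,fy=2.66,interpolation=cv2.INTER_CUBIC))"
```

```text
t 72.90 pos [ 0.5504 -0.076   0.2771] rot [-3.1416 -0.      1.4159] w 0.0933 F [-0.694  0.407  0.408] q [-0.1831 -0.1533  1.6263  0.      1.6687 -0.0282]
tool shift [-0.0003  0.0001 -0.0096] az 5.813494397388652e-05
```

View pics/s19.png

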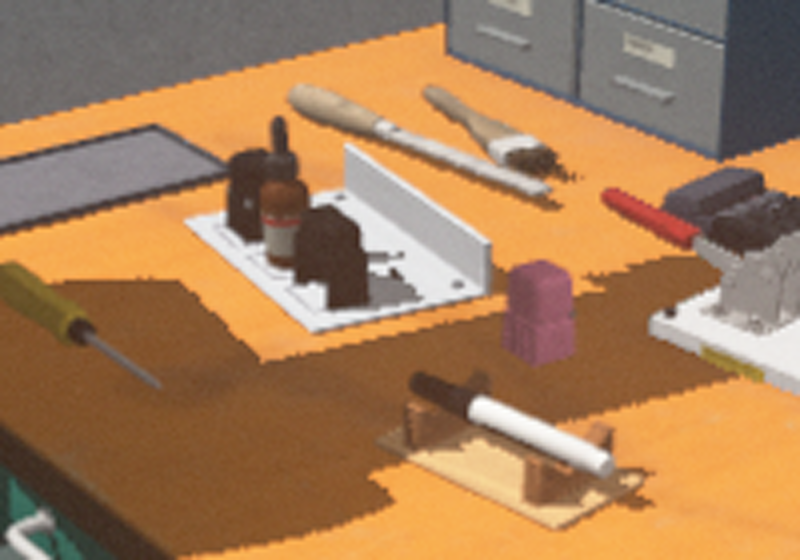

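View pics/t9.png

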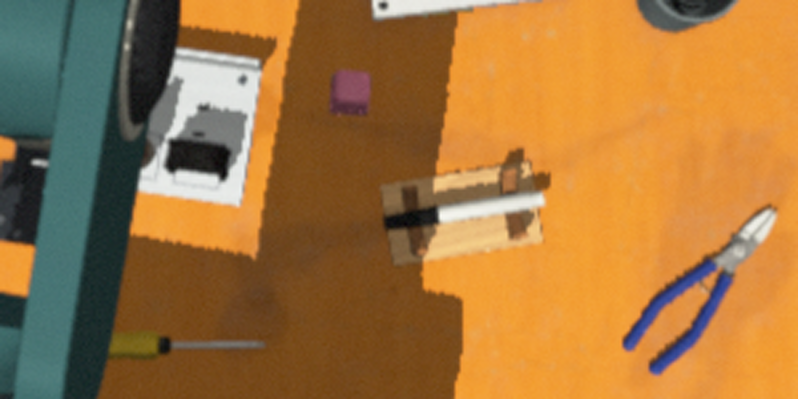

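View pics/w11.png

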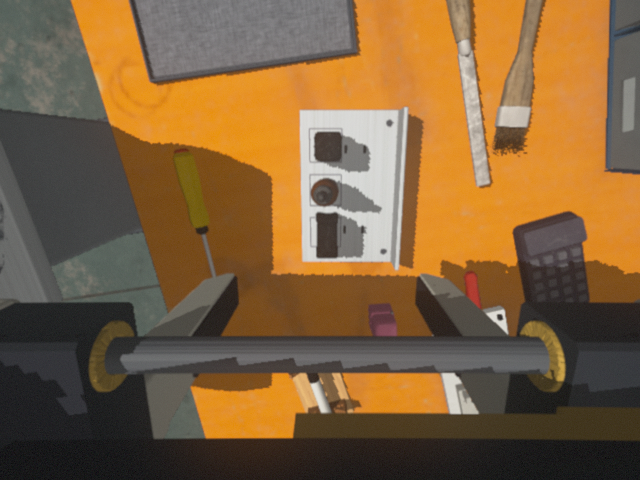

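All three stand on their seats in the same spots as the first wrist view, within 1 to 2 px. The pen lies in both notches, the bystanders have not moved, and the gripper is clear. Handing in.

```bash
python3 -c "
from bench import job
print(job.hand_in())"
```

```text
the job is handed in; nothing more can be done
None
```

I handed the job in at 72.9 s, and every step was done in the required order. Both housings and the bottle went to the side tray, the marker went into the two notches of the rest, and each of the three then went back to the spot it was gripped at.

What the last checks showed:
- **Marker:** after release I measured its middle about 2 mm across and 1 mm along from the rest's middle, at 0.004 rad to the rest. The final scene and top pictures still show it in both notches.
- **Housings and bottle:** both housings are within 1–2 px (under about 3 mm) of their start in the last wrist picture. It was taken about 1 cm lower than the first, so I compared it by eye. The bottle stands at its start spot too, and all three are upright. The housings look square with the bay.
- **Screwdriver and nippers:** the pictures showed no movement.
- **Gripper:** it was open and clear of everything at the hand-in.

**Disagreement:** the top and wrist cameras differed by about 3–4 mm in x on the bay. Its seats also lie about 6 mm off where I placed them from the plate's front edge. I therefore went by the seats and the grips themselves, and put each thing back at the arm position where it was gripped.

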